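# Isolate the light source, sort the locking forceps off the bench, restore the source

## Robot

A 6-joint arm with a two-finger parallel gripper is mounted at the origin on the work surface. World frame = base frame: x ahead of the robot, y to its left, z up, the work surface at z = 0. Lengths are in mm, angles in rad, forces in N, time in s.
With the tool pointing down it reaches from about 250 to 775 mm from the base axis. Payload 4 kg.
Tool frame: the origin (TCP) lies midway between the tips of the shut fingers; the grasp point (between the pads) lies 19 mm behind it; z points along the fingers, y is the direction in which the jaws open and shut (so a half turn about z gives the same grasp; the last joint's range is limited). The gripper opens to 85 mm and grips with 20 to 120 N. Pads are 22 mm wide; open, the fingers measure 114 mm over their backs; the gripper's body (76 mm by 85 mm) begins 54 mm behind the grasp point. The pads swing forward as they close: fully open they stand 13 mm farther back than shut.
Start: joints at [-1.259, 0.087, 1.371, -0, 1.684, -0.103], TCP at [221.653, -503.376, 231.341] pointing down, gripper open.
Joint ranges: [-3.1, 3.1], [-0.76, 2.03], [0.27, 2.55], [-1.08, 4.22], [0.17, 2.65], [-2.57, 2.57]. Speed limits (rad/s): [2.79, 2.79, 3.14, 3.14, 3.14, 3.14].

## Interface

Orientations are given as a unit quaternion [w, x, y, z].
In Python, from rig import r gives the robot as it stands.
- The arm moves only by the tool move_arm, never from a script. Its argument "commands" is a list that holds one entry, the list of rows, each a list of 7 numbers: the closure, from 0 (fully open) to 1 (shut), then the shift along the world's x, y, z in m, then the turn, a rotation vector about the world's x, y, z in rad. In form: [[[gripper, x, y, z, ax, ay, az], ...]]. A call has 1 to 10 rows; each row is the pose to reach, as a shift and turn from the pose measured when the call began; what a row does not reach only later rows make up. A row lasts 1/8 s, in which the tool goes at most 62.5 mm and 10.7 degrees, less where a joint would pass 70% of its speed; a pose out of reach is approached as far as the arm can. A call with a gripper value outside its range is refused whole. The fingers move at their own pace and stop on an object; "squeeze" is the grip in N (left out, the last holds). Time passes only in rows, so rows that repeat a pose let the fingers close. It gives the time, the measured TCP pose, the force and the opening at its end, in the units of the state.
- r.read_state(): the state, without advancing time (a new reading comes with each control period).
- r.grab_frame(name): name is "scene" or "top"; returns the picture (384x512x3 uint8, blue, green, red); there is no depth.
- r.camera_params(name): a dict with "fx", "fy", "cx", "cy" (pixels), "R" (3x3) and "t" (3): a world point X has camera coordinates R X + t. Camera axes: x right, y down, z forward; pixel columns grow to the right and rows downward; lengths in mm; the calibration is good to about 2 mm. A picture is of the moment at which its call begins. camera_params takes no time and is no camera call.
- r.finish_job(): hands the job in, once; it reports no verdict.
Trained networks look in the newest picture that a camera, given by its name, has taken for a name from the list of things; names that differ only in an ending like _2 or _b are one class to them, and where a whole thing is asked for, a point or a joint stands for the part that bears it (a point fixed in the world has none). Each returns a list of dicts, best first, with "p" (0 to 1); they miss things now and then, are a little off and sometimes report something else, mostly with a low value. They report only what shows in the picture. A call takes as long as a camera call. They do not tell look-alikes from the thing itself.
- r.search_frame(camera, label): "location" ([x, y, z] in mm, in world coordinates, good to about 4 mm: the middle of the surface that is visible of it).
- r.masks_of(camera, label): "pixels" (384x512 bool, what is visible of it).
The state is a dict: "time_s": time; "joint_positions": joint angles; "dq": joint speeds; "tau": joint torques, N m; "eef_pos": TCP position; "eef_rot": TCP orientation; "force": force on the tool from outside, world axes, zero at the start; "ft_torque": the same for the moment, N m; "finger_gap": finger opening in mm.
Only numpy, scipy, OpenCV 4.12 (cv2) and the standard library are available. Lean on these libraries where they do the work, as an engineer would, in place of code of your own. Each camera call takes 0.05 s, during which the arm holds its last target.

## Task

Make the light-source unit safe before anything in front of it is handled: turn the isolator to its off stop, which frees the selector beside it, and turn that to its service stop, without forcing the interlock. Only while it stands at service, pick up every pair of locking forceps on the bench and lay it flat in its tray, those ratcheted shut in the tray with the jaws-together sign and those standing open in the tray with the jaws-apart sign, without changing how their jaws are set. When all are stowed, bring the source back: turn the selector fully back to run, then the isolator fully back to live, and leave everything else on the bench where it stands.

Things in the scene. Friction and masses are not known exactly. Their poses are not given: they have to be found in the camera images.
- isolator (a joint): Isolator: left-hand (+y of the unit) of two turn handles on the light-source unit. Black bar 52 long, 14 thick, 32 high (mm); at 0 = live it points to the other handle. Beneath is a steel locking disc (47 mm radius) with one flat. Turns CLOCKWISE seen from above to its stop at 1.40 rad = off (value grows clockwise). Stays where left (friction 0.4 N m).
- selector (a joint): Selector: right-hand (-y) handle, same bar and disc. 0 = run, the bar square to the line of the axes; turns ANTICLOCKWISE seen from above to its stop at 1.40 rad = service (value grows so). Round rim against flat: until the isolator is off its disc stops the selector within about 0.4 rad; with the selector at service its disc stops the isolator going back. Friction 0.4 N m.
- isolator_grip (a point): Centre of the isolator's black bar, on its turning axis (vertical), about 111 mm above the table: the bar spans 16 mm above and below, and the plates 23 mm below it. The bar lies along this frame's y axis; the frame turns with the handle.
- selector_grip (a point): Centre of the selector's black bar, on its turning axis (vertical), about 111 mm above the table, 84 mm from the isolator's axis. The bar lies along this frame's x axis; the frame turns with the handle.
- unit: Grey light-source unit that carries both handles, a fixed box 130 (x) x 196 (y) x 80 mm; origin under its centre, isolator at y = +42 mm and selector at y = -42 mm. Its sockets face the robot.
- tray_open_floor (a point): Centre of the inner floor (4 mm above the table) of the aluminium tray for open (jaws apart) forceps. Fixed; inside 162 (x) x 192 (y) mm, walls 4 mm thick with their rim 28 mm above the table. A white plate on its far (+x) side carries a pictogram of two black bars crossed like an X: jaws apart. The two trays stand left and right of the unit and swap places from start to start.
- tray_shut_floor (a point): Centre of the inner floor (4 mm above the table) of the aluminium tray for shut (jaws together) forceps. Fixed; inside 162 (x) x 192 (y) mm, walls 4 mm thick with their rim 28 mm above the table. A white plate on its far (+x) side carries a pictogram of two black bars side by side: jaws together. The two trays stand left and right of the unit and swap places from start to start.
- clamp_a_pivot (a point): Steel locking forceps lying flat; may be absent. Centre of the round pivot boss (18 mm across, 14 high, so 7 mm above its support), the place to grip, pads parallel to the line midway between the halves (at half the jaw angle from +x to +y). Fixed half: jaw 58 mm to +x, grip to -x with a 16 mm round pad 55 mm out. Levers 6 mm wide. z up, or down if flipped (faces alike). 85 g, balanced here.
- jaw_a (a joint): Jaw angle of clamp_a: 0 to 0.03 rad = ratcheted shut (jaw tips together, pads side by side); 0.40 to 0.58 rad = open (tips 24 to 34 mm apart, pads spread too). The moving half's jaw swings to +y about the pivot; a stiff ratchet (0.2 N m) holds it. None if absent.
- clamp_b_pivot (a point): Steel locking forceps lying flat; may be absent. Centre of the round pivot boss (18 mm across, 14 high, so 7 mm above its support), the place to grip, pads parallel to the line midway between the halves (at half the jaw angle from +x to +y). Fixed half: jaw 58 mm to +x, grip to -x with a 16 mm round pad 55 mm out. Levers 6 mm wide. z up, or down if flipped (faces alike). 85 g, balanced here.
- jaw_b (a joint): Jaw angle of clamp_b: 0 to 0.03 rad = ratcheted shut (jaw tips together, pads side by side); 0.40 to 0.58 rad = open (tips 24 to 34 mm apart, pads spread too). The moving half's jaw swings to +y about the pivot; a stiff ratchet (0.2 N m) holds it. None if absent.
- clamp_c_pivot (a point): Steel locking forceps lying flat; may be absent. Centre of the round pivot boss (18 mm across, 14 high, so 7 mm above its support), the place to grip, pads parallel to the line midway between the halves (at half the jaw angle from +x to +y). Fixed half: jaw 58 mm to +x, grip to -x with a 16 mm round pad 55 mm out. Levers 6 mm wide. z up, or down if flipped (faces alike). 85 g, balanced here.
- jaw_c (a joint): Jaw angle of clamp_c: 0 to 0.03 rad = ratcheted shut (jaw tips together, pads side by side); 0.40 to 0.58 rad = open (tips 24 to 34 mm apart, pads spread too). The moving half's jaw swings to +y about the pivot; a stiff ratchet (0.2 N m) holds it. None if absent.
- clamp_d_pivot (a point): Steel locking forceps lying flat; may be absent. Centre of the round pivot boss (18 mm across, 14 high, so 7 mm above its support), the place to grip, pads parallel to the line midway between the halves (at half the jaw angle from +x to +y). Fixed half: jaw 58 mm to +x, grip to -x with a 16 mm round pad 55 mm out. Levers 6 mm wide. z up, or down if flipped (faces alike). 85 g, balanced here.
- jaw_d (a joint): Jaw angle of clamp_d: 0 to 0.03 rad = ratcheted shut (jaw tips together, pads side by side); 0.40 to 0.58 rad = open (tips 24 to 34 mm apart, pads spread too). The moving half's jaw swings to +y about the pivot; a stiff ratchet (0.2 N m) holds it. None if absent.
- clamp_e_pivot (a point): Steel locking forceps lying flat; may be absent. Centre of the round pivot boss (18 mm across, 14 high, so 7 mm above its support), the place to grip, pads parallel to the line midway between the halves (at half the jaw angle from +x to +y). Fixed half: jaw 58 mm to +x, grip to -x with a 16 mm round pad 55 mm out. Levers 6 mm wide. z up, or down if flipped (faces alike). 85 g, balanced here.
- jaw_e (a joint): Jaw angle of clamp_e: 0 to 0.03 rad = ratcheted shut (jaw tips together, pads side by side); 0.40 to 0.58 rad = open (tips 24 to 34 mm apart, pads spread too). The moving half's jaw swings to +y about the pivot; a stiff ratchet (0.2 N m) holds it. None if absent.
- cleaver: Bystander: dark steel and blue block tool 70 x 55 x 36 mm among the forceps; origin at the centre of its underside. Leave alone.
- reel: Bystander: white plastic reel lying flat, 64 mm across, 30 mm high, among the forceps; origin at the centre of its underside. Leave alone.
- pump_bottle: Bystander: clear bottle 60 mm across, 140 mm high, left side; origin at the centre of its underside. Leave alone.
- driver: Bystander: screwdriver, 170 mm, right side; origin at the centre of its underside. Leave alone.
- mug: Bystander: white mug, 76 mm across, 85 mm high, right side; origin at the centre of its underside. Leave alone.
- tape: Bystander: roll of grey tape, 92 mm across, 24 mm high, left side; origin at the centre of its underside. Leave alone.
Things that resemble listed ones, but are neither listed nor needed, are in the scene too. What is shaped like the part that bears clamp_c_pivot but turquoise is not meant.

How it is judged (in metres and radians):
On the way, in this order (a step that is already met when the one before it is completed fails the run):
1. the isolator is turned to off while the selector is still at run (value of joint isolator above 1.25 rad and value of joint selector below 0.5 rad), for 0.2 s.
2. the selector is turned to service, the isolator still off (value of joint selector above 1.25 rad and value of joint isolator above 1.15 rad), for 0.2 s.
3. every pair of forceps lies in its own tray, the selector still at service (x of clamp_a_pivot in the frame of tray_open_floor between -0.07 and 0.07 m and y of clamp_a_pivot in the frame of tray_open_floor between -0.09 and 0.09 m and z of clamp_a_pivot in the frame of tray_open_floor between 0 and 0.018 m and (angle between clamp_a_pivot's own z axis and vertical below 0.25 rad or angle between clamp_a_pivot's own z axis and vertical above 2.89 rad) and value of joint each of jaw_a, jaw_d above 0.3 rad and x of clamp_b_pivot in the frame of tray_shut_floor between -0.07 and 0.07 m and y of clamp_b_pivot in the frame of tray_shut_floor between -0.09 and 0.09 m and z of clamp_b_pivot in the frame of tray_shut_floor between 0 and 0.018 m and (angle between clamp_b_pivot's own z axis and vertical below 0.25 rad or angle between clamp_b_pivot's own z axis and vertical above 2.89 rad) and value of joint each of jaw_b, jaw_c, jaw_e below 0.12 rad and x of clamp_c_pivot in the frame of tray_shut_floor between -0.07 and 0.07 m and y of clamp_c_pivot in the frame of tray_shut_floor between -0.09 and 0.09 m and z of clamp_c_pivot in the frame of tray_shut_floor between 0 and 0.018 m and (angle between clamp_c_pivot's own z axis and vertical below 0.25 rad or angle between clamp_c_pivot's own z axis and vertical above 2.89 rad) and x of clamp_d_pivot in the frame of tray_open_floor between -0.07 and 0.07 m and y of clamp_d_pivot in the frame of tray_open_floor between -0.09 and 0.09 m and z of clamp_d_pivot in the frame of tray_open_floor between 0 and 0.018 m and (angle between clamp_d_pivot's own z axis and vertical below 0.25 rad or angle between clamp_d_pivot's own z axis and vertical above 2.89 rad) and x of clamp_e_pivot in the frame of tray_shut_floor between -0.07 and 0.07 m and y of clamp_e_pivot in the frame of tray_shut_floor between -0.09 and 0.09 m and z of clamp_e_pivot in the frame of tray_shut_floor between 0 and 0.018 m and (angle between clamp_e_pivot's own z axis and vertical below 0.25 rad or angle between clamp_e_pivot's own z axis and vertical above 2.89 rad) and value of joint selector above 1.15 rad), for 0.2 s.
4. the selector is turned back to run, the isolator still off (value of joint selector below 0.15 rad and value of joint isolator above 1.15 rad), for 0.2 s.
5. the isolator is turned back to live (value of joint isolator below 0.15 rad and value of joint selector below 0.2 rad), for 0.2 s.
At the end, for the whole second after the job is handed in: Selector within 0.2 rad of run, isolator within 0.15 rad of live; each pair of forceps lies flat (0.25 rad, either face) at rest on its own tray floor, pivot within 70 mm (x) and 90 mm (y) of its centre, under 18 mm above it; shut jaws still under 0.12 rad, open ones over 0.3 rad (all of step 5 and x of clamp_a_pivot in the frame of tray_open_floor between -0.07 and 0.07 m and y of clamp_a_pivot in the frame of tray_open_floor between -0.09 and 0.09 m and z of clamp_a_pivot in the frame of tray_open_floor between 0 and 0.018 m and (angle between clamp_a_pivot's own z axis and vertical below 0.25 rad or angle between clamp_a_pivot's own z axis and vertical above 2.89 rad) and value of joint each of jaw_a, jaw_d above 0.3 rad and x of clamp_b_pivot in the frame of tray_shut_floor between -0.07 and 0.07 m and y of clamp_b_pivot in the frame of tray_shut_floor between -0.09 and 0.09 m and z of clamp_b_pivot in the frame of tray_shut_floor between 0 and 0.018 m and (angle between clamp_b_pivot's own z axis and vertical below 0.25 rad or angle between clamp_b_pivot's own z axis and vertical above 2.89 rad) and value of joint each of jaw_b, jaw_c, jaw_e below 0.12 rad and x of clamp_c_pivot in the frame of tray_shut_floor between -0.07 and 0.07 m and y of clamp_c_pivot in the frame of tray_shut_floor between -0.09 and 0.09 m and z of clamp_c_pivot in the frame of tray_shut_floor between 0 and 0.018 m and (angle between clamp_c_pivot's own z axis and vertical below 0.25 rad or angle between clamp_c_pivot's own z axis and vertical above 2.89 rad) and x of clamp_d_pivot in the frame of tray_open_floor between -0.07 and 0.07 m and y of clamp_d_pivot in the frame of tray_open_floor between -0.09 and 0.09 m and z of clamp_d_pivot in the frame of tray_open_floor between 0 and 0.018 m and (angle between clamp_d_pivot's own z axis and vertical below 0.25 rad or angle between clamp_d_pivot's own z axis and vertical above 2.89 rad) and x of clamp_e_pivot in the frame of tray_shut_floor between -0.07 and 0.07 m and y of clamp_e_pivot in the frame of tray_shut_floor between -0.09 and 0.09 m and z of clamp_e_pivot in the frame of tray_shut_floor between 0 and 0.018 m and (angle between clamp_e_pivot's own z axis and vertical below 0.25 rad or angle between clamp_e_pivot's own z axis and vertical above 2.89 rad) and linear speed of each of clamp_a, clamp_b, clamp_c, clamp_d, clamp_e below 0.03 m/s); the robot touches nothing.
It fails at once if the interlock is forced: the selector far from run while the isolator is far from off (value of joint selector above 0.75 rad and value of joint isolator below 0.8 rad).
It fails at once if forceps are handled (pressed by the fingers with over 2 N) while the selector is not at service (value of joint selector below 1.1 rad and (contact force between the fingers and clamp_a above 2 N or contact force between the fingers and clamp_b above 2 N or contact force between the fingers and clamp_c above 2 N or contact force between the fingers and clamp_d above 2 N or contact force between the fingers and clamp_e above 2 N)).
It fails at once if a bystander is moved by more than 40 mm (distance of any of cleaver, reel, pump_bottle, driver, mug, tape from where it was at the start of the episode above 0.04 m).
Of clamp_a, clamp_b, clamp_c, clamp_d, clamp_e only 3 to 5 are there at a start; the rules pass over those that are not, and their reading is None.
At some moment in a run one of clamp_a, clamp_b, clamp_c, clamp_d, clamp_e may be knocked a few centimetres aside while the robot is not near it.
Once in a run the grip may slacken for a moment while it holds something.
It also fails if it takes over 210 s, if anything falls off the work surface, if the arm or the gripper's body presses on something with over 40 N, if the wrist force passes 120 N, or if a joint passes its speed limit or range.

## Working session

There is one attempt and no reset: what is moved stays moved. The work goes in short steps, Python scripts to look and compute and a tool call to move; the robot and the scene stay as the last step left them, time stands still between calls to the robot, and variables do not carry over. Pictures are saved under pics/ and viewed, and the job is handed in when it is done.

Besides the shell and the picture viewer there is one more tool, called after ">>>" as name([rows], argument=value, ...), one row to a line, values as JSON. move_arm: Moves the arm, as the interface text tells. Its arguments: {"type":"object","properties":{"commands":{"type":"array","items":{"type":"array","items":{"type":"array","items":{"type":"number"}}}},"squeeze":{"type":"number"}},"required":["commands"]}

```bash
ls; mkdir -p pics
python3 - <<'E'
from rig import r
import cv2
for n in ("scene","top"):
    f=r.grab_frame(n); cv2.imwrite(f"pics/{n}0.png",cv2.resize(f,(800,600),interpolation=cv2.INTER_CUBIC))
    print(n,r.camera_params(n))
print(r.read_state())
E
```

```text
pics
scene {'fx': 382.4325035545437, 'fy': 382.4325035545437, 'cx': 249.88666570176832, 'cy': 192.1746649106738, 'R': array([[-0.12524151,  0.99211214, -0.0052986 ],
       [ 0.80832475,  0.09894113, -0.58036347],
       [-0.57526139, -0.07696858, -0.81434033]]), 't': array([  61.59224956, -308.79902884, 1701.29489511])}
top {'fx': 435.84253634449925, 'fy': 435.84253634449925, 'cx': 256.56420060481304, 'cy': 190.03736319143536, 'R': array([[-0.013874  , -0.99986293, -0.00903563],
       [-0.992754  ,  0.01485294, -0.119243  ],
       [ 0.11936086,  0.00731578, -0.99282398]]), 't': array([  10.05566384,  452.52639462, 1474.3163716 ])}
{'time_s': 0.1, 'joint_positions': array([-1.25912912e+00,  8.78992464e-02,  1.37213592e+00,  4.19271192e-07,
        1.68359344e+00, -1.03089552e-01]), 'dq': array([ 1.33313438e-03, -2.31004119e-03, -4.90938624e-03, -3.16651263e-05,
        5.39968017e-04,  8.54251112e-04]), 'tau': array([ 2.22500174e-03, -3.53015220e+01, -3.14218426e+01, -5.29168551e-05,
        7.98274996e-03,  4.16943067e-06]), 'eef_pos': array([ 221.49304212, -502.93239215,  230.22961121]), 'eef_rot': array([-1.01246871e-03,  9.78573544e-01,  2.05895076e-01, -1.05764184e-04]), 'force': array([-0.23014663,  0.30975956, -0.49250207]), 'ft_torque': array([ 0.00698576,  0.01967449, -0.03191049]), 'finger_gap': 85.5007752494265}
```

View pics/scene0.png

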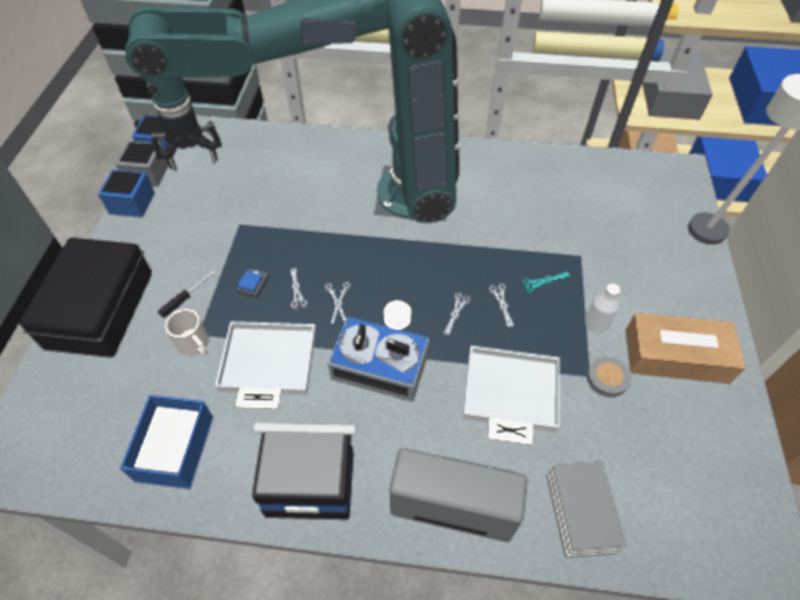

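View pics/top0.png

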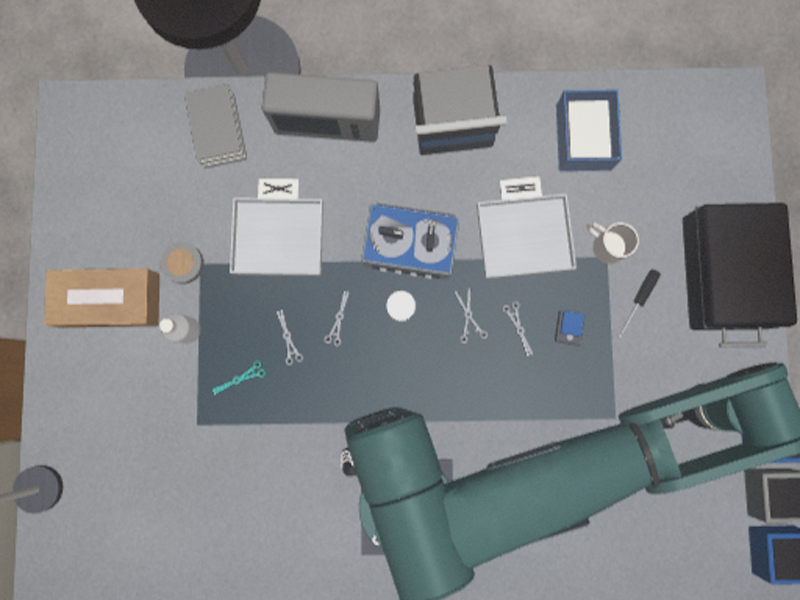

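The pictures show four steel forceps (top view, 800x600: (288,337), (338,318), (468,315), (517,328)) and a turquoise look-alike at (238,378). The left tray (276,237) carries the X sign and the right tray (526,235) the parallel-bars sign. Next I measure and enlarge.

```bash
cat > h.py <<'E'
from rig import r
import numpy as np, cv2
from scipy.spatial.transform import Rotation as Ro
def cam(n):
    c=r.camera_params(n); return c,np.array(c["R"]),np.array(c["t"])
def bp(n,u,v,z):
    c,R,t=cam(n); d=R.T@np.array([(u-c["cx"])/c["fx"],(v-c["cy"])/c["fy"],1.]); o=-R.T@t
    return o+d*(z-o[2])/d[2]
def pj(n,X):
    c,R,t=cam(n); p=R@np.asarray(X,float)+t; return np.array([c["fx"]*p[0]/p[2]+c["cx"],c["fy"]*p[1]/p[2]+c["cy"]])
def crop(n,f,u0,u1,v0,v1,s,name):
    cv2.imwrite(name,cv2.resize(f[v0:v1,u0:u1],None,fx=s,fy=s,interpolation=cv2.INTER_CUBIC))
def st():
    s=r.read_state(); q=s["eef_rot"]; rot=Ro.from_quat([q[1],q[2],q[3],q[0]])
    y=rot.as_matrix()[:,1]; z=rot.as_matrix()[:,2]
    print("t",round(s["time_s"],2),"tcp",s["eef_pos"].round(1),"yaw_y",round(np.degrees(np.arctan2(y[1],y[0])),1),"z",z.round(3),"F",s["force"].round(1),"gap",round(s["finger_gap"],1),"q",s["joint_positions"].round(2))
    return s
E
python3 - <<'E'
from h import *
f=r.grab_frame("top")
crop("top",f,125,375,165,255,3.2,"pics/t_f.png")
crop("top",f,225,300,120,185,8,"pics/t_u.png")
for lab in ("clamp_a_pivot","isolator_grip","selector_grip","unit","tray_open_floor","cleaver","reel"):
    for d in r.search_frame("top",lab): print(lab,d["location"],round(d["p"],2),pj("top",d["location"]).round(0) )
M=r.masks_of("top","clamp_a_pivot")
for i,d in enumerate(M):
    m=d["pixels"]; ys,xs=np.nonzero(m); print(i,round(d["p"],2),m.sum(),xs.mean().round(1),ys.mean().round(1))
np.save("masks.npy",np.array([d["pixels"] for d in M]))
E
```

```text
clamp_a_pivot [401.6, -141.8, 10.0] 0.74 [299. 205.]
isolator_grip [569.5, 29.6, 88.1] 0.71 [248. 153.]
selector_grip [560.9, -59.7, 87.7] 0.72 [275. 155.]
unit [564.3, -17.7, 82.3] 0.79 [262. 155.]
tray_open_floor [608.7, 288.1, 3.3] 0.56 [176. 148.]
tray_open_floor [568.5, 27.4, 84.4] 0.25 [249. 154.]
reel [428.5, 7.8, 25.9] 0.62 [255. 197.]
0 0.5 156 184.4 218.7
1 0.48 136 300.3 206.2
2 0.34 561 276.0 154.3
```

View pics/t_f.png

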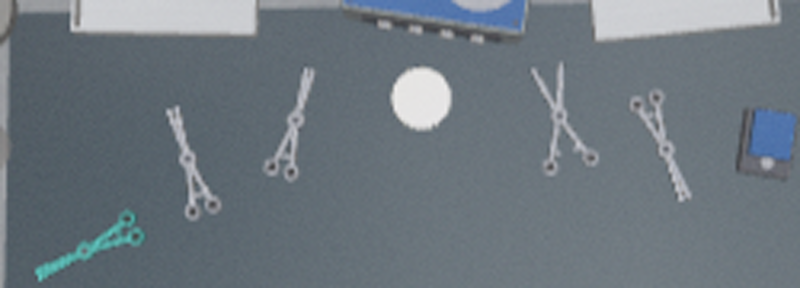

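View pics/t_u.png

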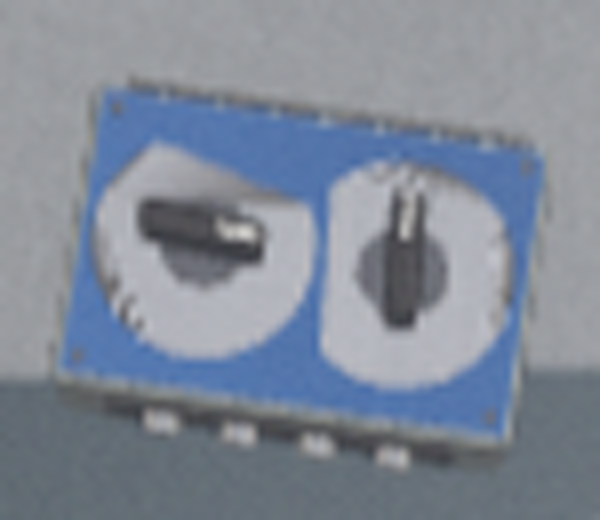

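Enlarged view: the forceps at crop (559,116) stand open (tips about 26 mm apart). The ones at (188,158), (295,120) and (666,150) look shut, with pads side by side. The turquoise one at (85,250) is not meant. Next I fit the unit and each of the forceps.

Run:
```python
from h import *
f=r.grab_frame("top"); g=r.grab_frame("scene")
# blue plate fit
hsv=cv2.cvtColor(f,cv2.COLOR_BGR2HSV)
for n,im in(("top",f),("scene",g)):
    h=cv2.cvtColor(im,cv2.COLOR_BGR2HSV)
    m=((h[...,0]>100)&(h[...,0]<125)&(h[...,1]>110)&(h[...,2]>90)).astype(np.uint8)
    m=cv2.morphologyEx(m,cv2.MORPH_CLOSE,np.ones((3,3)))
    k,l,s,c=cv2.connectedComponentsWithStats(m)
    uc=pj(n,[564,-17,80])
    i=min([j for j in range(1,k) if s[j,4]>200],key=lambda j:np.hypot(*(c[j]-uc)))
    ys,xs=np.nonzero(l==i)
    P=np.array([bp(n,x,y,80)[:2] for x,y in zip(xs,ys)],np.float32)
    rc=cv2.minAreaRect(P); print(n,s[i],rc); print(cv2.boxPoints(rc).round(0).tolist())
crop("scene",g,200,285,190,260,9,"pics/s_u.png")
crop("scene",g,140,240,160,220,8,"pics/s_f1.png")
crop("scene",g,270,375,160,220,7.6,"pics/s_f2.png")
st()
for lab in("isolator_grip","selector_grip"):
    print(lab,[(d["location"],round(d["p"],2)) for d in r.search_frame("scene",lab)])
```

```text
top [233 148  57  26 351] ((543.5770263671875, -12.354644775390625), (186.0522918701172, 59.31288528442383), 79.47028350830078)
[[497.0, -98.0], [556.0, -109.0], [590.0, 74.0], [531.0, 85.0]]
scene [212 203  62  43 658] ((571.56689453125, -16.232864379882812), (188.05850219726562, 124.10749053955078), 80.36199188232422)
[[495.0, -99.0], [617.0, -119.0], [648.0, 66.0], [526.0, 87.0]]
t 0.65 tcp [ 221.6 -503.4  231.4] yaw_y -66.2 z [ 0. -0. -1.] F [-0.1 -0.6  0.9] gap 86.0 q [-1.26  0.09  1.37 -0.    1.68 -0.1 ]
isolator_grip [([588.7, 26.3, 86.5], 0.64)]
selector_grip [([567.6, -466.1, 52.9], 0.72), ([579.7, -57.6, 87.9], 0.66)]
```

View pics/s_u.png

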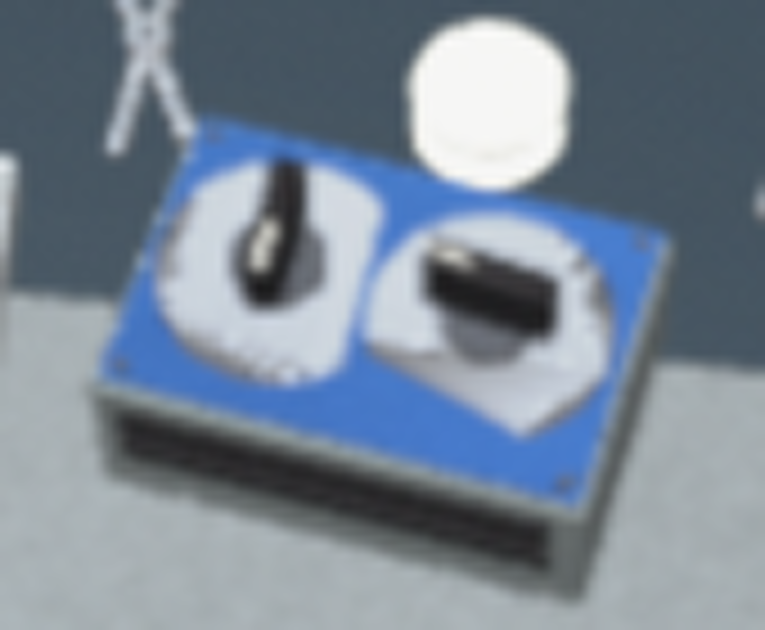

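View pics/s_f1.png

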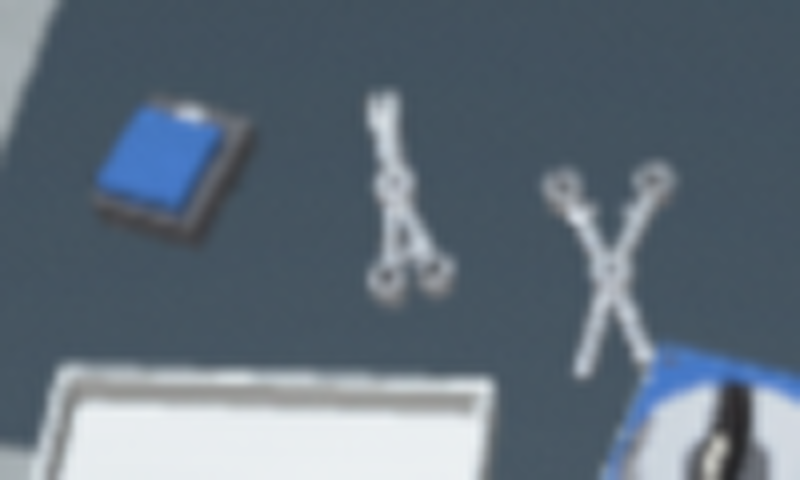

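View pics/s_f2.png

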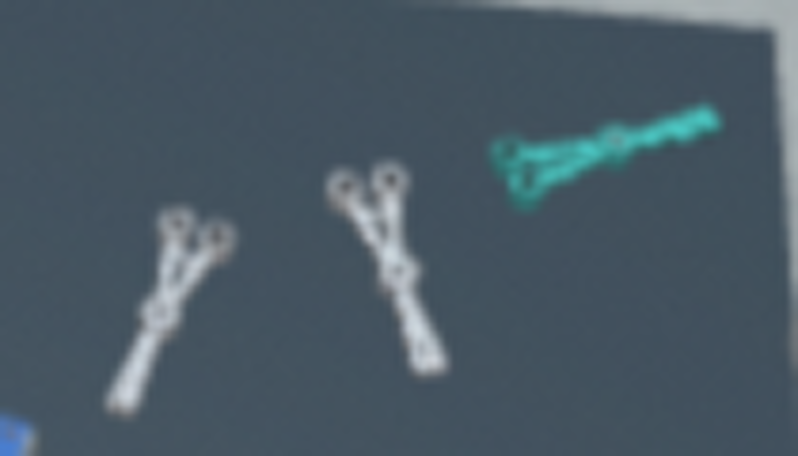

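Run:
```python
from h import *
f=r.grab_frame("top"); g=r.grab_frame("scene")
c=np.array([572,-16.]); th=np.radians(-9.5); R=np.array([[np.cos(th),-np.sin(th)],[np.sin(th),np.cos(th)]])
out=[]
for n,im in(("top",f),("scene",g)):
    S=8; u0,v0=(225,120) if n=="top" else (200,190)
    im=cv2.resize(im[v0:v0+75,u0:u0+90],None,fx=S,fy=S,interpolation=cv2.INTER_CUBIC)
    def d(X,col): 
        p=(pj(n,X)-[u0,v0]+0.5)*S; return p
    def poly(pts,col): cv2.polylines(im,[np.array([d(p,0) for p in pts]).astype(np.int32)],True,col,1)
    w=lambda x,y,z: np.r_[c+R@np.array([x,y]),z]
    poly([w(sx*65,sy*98,80) for sx,sy in((1,1),(1,-1),(-1,-1),(-1,1))],(0,255,255))
    for y0,hx,hy in((42,7,26),(-42,26,7)):
        for z,cl in((127,(0,0,255)),(95,(0,255,0))): poly([w(sx*hx,y0+sy*hy,z) for sx,sy in((1,1),(1,-1),(-1,-1),(-1,1))],cl)
    out.append(im)
cv2.imwrite("pics/ov.png",cv2.resize(np.hstack(out),(800,333)))
print(c+R@[0,42],c+R@[0,-42])
```

```text
[578.93199945  25.42399526] [565.06800055 -57.42399526]
```

View pics/ov.png

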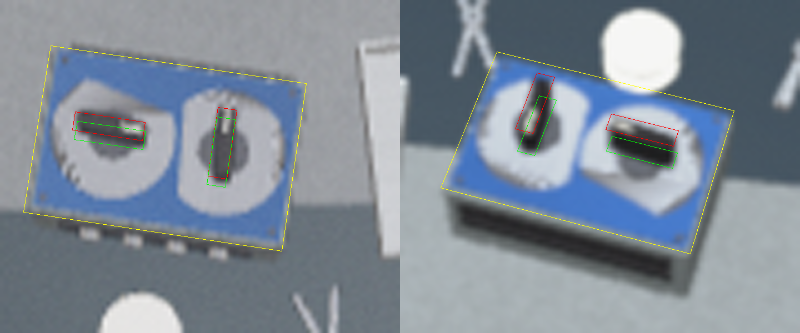

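The overlay of the model on both views fits within a few mm. Isolator axis is at about (579,25), selector axis at about (565,-57). Going to the isolator.

>>> move_arm([
  [[0.4, 0.357, 0.528, -0.05, 0, 0, 0.93], [0.4, 0.357, 0.528, -0.05, 0, 0, 0.93], [0.4, 0.357, 0.528, -0.05, 0, 0, 0.93], [0.4, 0.357, 0.528, -0.05, 0, 0, 0.93], [0.4, 0.357, 0.528, -0.05, 0, 0, 0.93], [0.4, 0.357, 0.528, -0.05, 0, 0, 0.93], [0.4, 0.357, 0.528, -0.05, 0, 0, 0.93], [0.4, 0.357, 0.528, -0.05, 0, 0, 0.93], [0.4, 0.357, 0.528, -0.05, 0, 0, 0.93], [0.4, 0.357, 0.528, -0.05, 0, 0, 0.93]],
], squeeze=60)

```text
time_s: 2.1
eef_pos: [571.7, 14.6, 182.6]
eef_rot: [0.0, 0.782, 0.623, 0.0]
force: [0.1, -1.5, 0.2]
finger_gap: 50.9
```

Run:
```python
from h import *
st()
```

```text
t 2.1 tcp [571.7  14.6 182.6] yaw_y -12.9 z [ 0.001 -0.    -1.   ] F [ 0.1 -1.5  0.2] gap 50.9 q [-0.07  0.15  1.4  -0.    1.59  0.15]
```

>>> move_arm([
  [[0.4, 0.007, 0.011, -0.02, 0, 0, 0], [0.4, 0.007, 0.011, -0.05, 0, 0, 0], [0.4, 0.007, 0.011, -0.085, 0, 0, 0], [0.4, 0.007, 0.011, -0.085, 0, 0, 0]],
])

```text
time_s: 2.6
eef_pos: [575.4, 25.0, 93.3]
eef_rot: [-0.002, 0.783, 0.623, -0.003]
force: [-0.7, 0.4, -0.9]
finger_gap: 51.6
```

Run:
```python
from h import *
st()
f=r.grab_frame("top"); crop("top",f,225,300,120,185,8,"pics/t_u2.png")
g=r.grab_frame("scene");crop("scene",g,200,285,190,260,8,"pics/s_u2.png")
a=cv2.imread("pics/t_u2.png");b=cv2.imread("pics/s_u2.png");b=cv2.resize(b,None,fx=520/b.shape[0],fy=520/b.shape[0]);cv2.imwrite("pics/u2.png",cv2.resize(np.hstack([a[:520],b[:520]]),None,fx=.64,fy=.64))
```

```text
t 2.6 tcp [575.4  25.   93.3] yaw_y -13.0 z [-0.008 -0.    -1.   ] F [-0.7  0.4 -0.9] gap 51.6 q [-0.05  0.22  1.5  -0.    1.43  0.17]
```

View pics/u2.png

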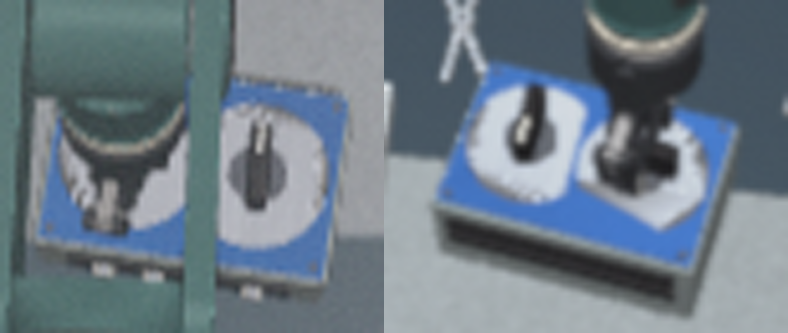

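The fingers straddle the isolator bar, so I'm closing.

>>> move_arm([
  [[0.4, 0.003, 0, 0.004, 0, 0, 0], [0.9, 0.003, 0, 0.004, 0, 0, 0], [0.9, 0.003, 0, 0.004, 0, 0, 0], [0.9, 0.003, 0, 0.004, 0, 0, 0], [0.9, 0.003, 0, 0.004, 0, 0, 0], [0.9, 0.003, 0, 0.004, 0, 0, 0]],
])

```text
time_s: 3.45
eef_pos: [580.9, 25.2, 103.4]
eef_rot: [0.0, 0.783, 0.622, -0.0]
force: [-4.8, 1.0, 5.9]
finger_gap: 13.0
```

Run:
```python
from h import *
st()
```

```text
t 3.45 tcp [580.9  25.2 103.4] yaw_y -13.0 z [-0. -0. -1.] F [-4.8  1.   5.9] gap 13.0 q [-0.05  0.21  1.48 -0.    1.44  0.17]
```

>>> move_arm([
  [[0.9, 0, 0, -0.003, 0, 0, -0.17], [0.9, 0, 0, -0.003, 0, 0, -0.34], [0.9, 0, 0, -0.003, 0, 0, -0.51], [0.9, 0, 0, -0.003, 0, 0, -0.68], [0.9, 0, 0, -0.003, 0, 0, -0.85], [0.9, 0, 0, -0.003, 0, 0, -1.02], [0.9, 0, 0, -0.003, 0, 0, -1.18], [0.9, 0, 0, -0.003, 0, 0, -1.3], [0.9, 0, 0, -0.003, 0, 0, -1.36], [0.9, 0, 0, -0.003, 0, 0, -1.36]],
])

```text
time_s: 4.7
eef_pos: [581.4, 24.5, 103.3]
eef_rot: [0.001, 1.0, -0.007, 0.001]
force: [-3.9, -2.0, 8.4]
finger_gap: 13.1
```

Run:
```python
from h import *
s=st();print(s["ft_torque"].round(2))
f=r.grab_frame("top"); crop("top",f,225,300,120,185,8,"pics/t_u2.png")
g=r.grab_frame("scene");crop("scene",g,200,285,190,260,8,"pics/s_u2.png")
a=cv2.imread("pics/t_u2.png");b=cv2.imread("pics/s_u2.png");b=cv2.resize(b,None,fx=520/b.shape[0],fy=520/b.shape[0]);cv2.imwrite("pics/u3.png",cv2.resize(np.hstack([a[:520],b[:520]]),None,fx=.64,fy=.64))
```

```text
t 4.7 tcp [581.4  24.5 103.3] yaw_y -90.8 z [ 0.002 -0.002 -1.   ] F [-3.9 -2.   8.4] gap 13.1 q [-0.05  0.21  1.48 -0.    1.44  1.53]
[-0.35  0.65  0.77]
```

View pics/u3.png

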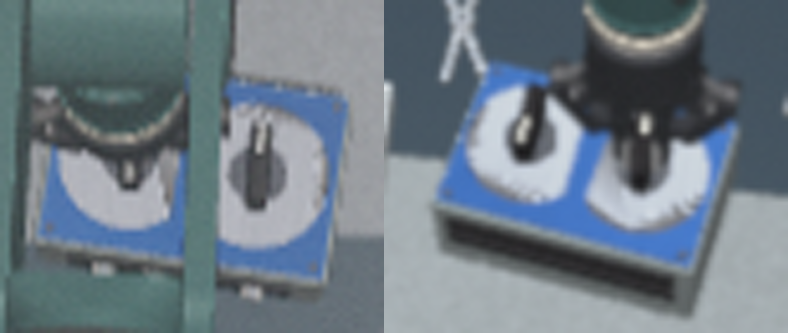

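Isolator is turned and against its stop: torque is 0.77 N m and the bar points along x. Release, lift and go to the selector.

>>> move_arm([
  [[0.4, 0, 0, 0, 0, 0, 0], [0.4, 0, 0, 0, 0, 0, 0], [0.4, 0, 0, 0.03, 0, 0, 0], [0.4, 0, 0, 0.06, 0, 0, 0], [0.4, -0.007, -0.04, 0.06, 0, 0, -0.05], [0.4, -0.014, -0.082, 0.06, 0, 0, -0.05], [0.4, -0.014, -0.082, 0.05, 0, 0, -0.05], [0.4, -0.014, -0.082, 0.05, 0, 0, -0.05]],
])

```text
time_s: 5.8
eef_pos: [566.6, -57.0, 151.5]
eef_rot: [0.0, 0.999, -0.032, -0.001]
force: [1.2, -0.2, 0.3]
finger_gap: 51.0
```

```bash
cat > u.py <<'E'
import sys
from h import *
s=st();print(s["ft_torque"].round(2))
f=r.grab_frame("top"); crop("top",f,225,300,120,185,8,"pics/t_u2.png")
g=r.grab_frame("scene");crop("scene",g,200,285,190,260,8,"pics/s_u2.png")
a=cv2.imread("pics/t_u2.png");b=cv2.imread("pics/s_u2.png");b=cv2.resize(b,None,fx=520/b.shape[0],fy=520/b.shape[0]);cv2.imwrite(sys.argv[1],cv2.resize(np.hstack([a[:520],b[:520]]),None,fx=.64,fy=.64))
E
python3 u.py pics/u4.png
```

```text
t 5.8 tcp [566.6 -57.  151.5] yaw_y -93.7 z [-0.001 -0.001 -1.   ] F [ 1.2 -0.2  0.3] gap 51.0 q [-0.2   0.16  1.45 -0.    1.53  1.44]
[-0.04 -0.03  0.04]
```

View pics/u4.png

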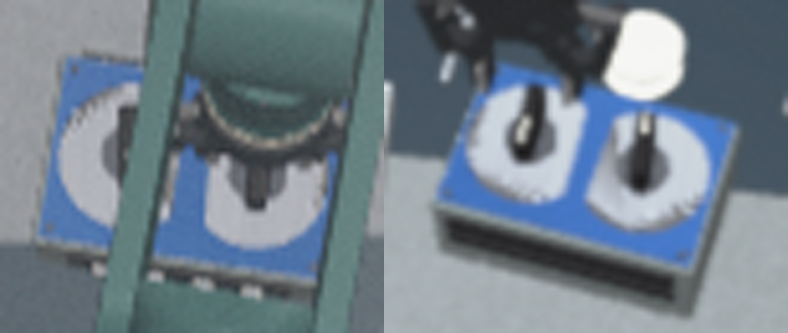

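The isolator stands off with its flat facing the selector. Lowering on the selector and gripping.

>>> move_arm([
  [[0.4, 0, 0, -0.025, 0, 0, 0], [0.4, 0, 0, -0.051, 0, 0, 0], [0.4, 0, 0, -0.051, 0, 0, 0], [0.9, 0, 0, -0.051, 0, 0, 0], [0.9, 0, 0, -0.051, 0, 0, 0], [0.9, 0, 0, -0.051, 0, 0, 0], [0.9, 0, 0, -0.051, 0, 0, 0], [0.9, 0, 0, -0.051, 0, 0, 0]],
])

```text
time_s: 6.9
eef_pos: [568.3, -58.3, 103.8]
eef_rot: [0.002, 0.999, -0.033, 0.002]
force: [-1.0, -4.3, 3.4]
finger_gap: 12.9
```

```bash
python3 -c "
from h import *
s=st();print(s['ft_torque'].round(2))"
```

```text
t 6.9 tcp [568.3 -58.3 103.8] yaw_y -93.7 z [ 0.004 -0.005 -1.   ] F [-1.  -4.3  3.4] gap 12.9 q [-0.2   0.19  1.51 -0.    1.43  1.44]
[-0.67  0.11 -0.36]
```

>>> move_arm([
  [[0.9, 0, 0, -0.002, 0, 0, 0.17], [0.9, 0, 0, -0.002, 0, 0, 0.34], [0.9, 0, 0, -0.002, 0, 0, 0.51], [0.9, 0, 0, -0.002, 0, 0, 0.68], [0.9, 0, 0, -0.002, 0, 0, 0.85], [0.9, 0, 0, -0.002, 0, 0, 1.02], [0.9, 0, 0, -0.002, 0, 0, 1.18], [0.9, 0, 0, -0.002, 0, 0, 1.3], [0.9, 0, 0, -0.002, 0, 0, 1.34], [0.9, 0, 0, -0.002, 0, 0, 1.34]],
])

```text
time_s: 8.15
eef_pos: [567.1, -56.6, 103.8]
eef_rot: [-0.002, 0.804, 0.594, 0.003]
force: [-7.0, 3.6, 7.0]
finger_gap: 13.0
```

```bash
python3 u.py pics/u5.png
```

```text
t 8.15 tcp [567.1 -56.6 103.8] yaw_y -17.0 z [ 0.003  0.007 -1.   ] F [-7.   3.6  7. ] gap 13.0 q [-0.2   0.19  1.51  0.01  1.44  0.09]
[ 0.51  1.23 -0.92]
```

View pics/u5.png

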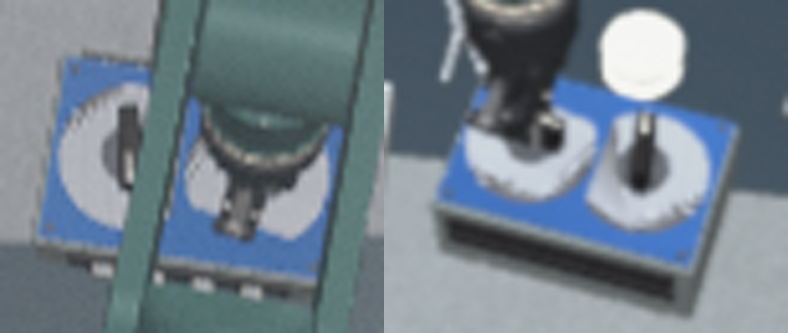

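Selector is at service, with the stop felt at 0.92 N m. Release, lift and clear the view.

>>> move_arm([
  [[0.4, 0, 0, 0, 0, 0, 0], [0.4, 0, 0, 0, 0, 0, 0], [0.4, 0, 0, 0.04, 0, 0, 0], [0.4, 0, 0, 0.1, 0, 0, 0], [0.4, -0.05, -0.06, 0.1, 0, 0, 0], [0.4, -0.1, -0.12, 0.1, 0, 0, -0.2], [0.4, -0.15, -0.18, 0.1, 0, 0, -0.4], [0.4, -0.2, -0.24, 0.1, 0, 0, -0.6], [0.4, -0.25, -0.3, 0.1, 0, 0, -0.6], [0.4, -0.28, -0.34, 0.1, 0, 0, -0.6]],
])

```text
time_s: 9.5
eef_pos: [326.8, -346.9, 204.1]
eef_rot: [-0.0, 0.944, 0.33, 0.004]
force: [0.1, -0.5, 0.1]
finger_gap: 51.2
```

```bash
cat > fc.py <<'E'
from h import *
from scipy.optimize import least_squares
# fit forceps in top view from bright pixels on the mat
def model_pts(p,jaw,n=40):
    pass
def blobs(f):
    h=cv2.cvtColor(f,cv2.COLOR_BGR2HSV)
    m=((h[...,1]<70)&(h[...,2]>105)).astype(np.uint8)
    mat=np.array([pj("top",[x,y,0]) for x,y in((505,290),(500,-350),(262,-350),(262,300))]).astype(np.int32)
    roi=np.zeros_like(m); cv2.fillPoly(roi,[mat],1)
    m=cv2.morphologyEx(m&roi,cv2.MORPH_CLOSE,np.ones((3,3)))
    k,l,s,c=cv2.connectedComponentsWithStats(m)
    out=[]
    for j in range(1,k):
        if s[j,4]<40: continue
        ys,xs=np.nonzero(l==j); w=np.array([bp("top",x,y,6)[:2] for x,y in zip(xs,ys)])
        mu=w.mean(0); e,v=np.linalg.eigh(np.cov((w-mu).T)); out.append((s[j,4],mu.round(0),np.sqrt(e).round(1),round(np.degrees(np.arctan2(v[1,1],v[0,1]))%180,1),pj("top",[*mu,6]).round(0)))
    return out
E
python3 - <<'E'
from fc import *
st()
f=r.grab_frame("top"); g=r.grab_frame("scene")
for b in blobs(f): print(b)
crop("top",f,125,375,165,255,3.2,"pics/t_f6.png")
for i,(a,b,c,d) in enumerate([(170,205,195,240),(200,225,180,225),(280,320,178,222),(310,350,188,232)]):
    pass
q=[cv2.resize(f[v:v+44,u:u+40],None,fx=10,fy=10,interpolation=cv2.INTER_CUBIC) for u,v in((165,195),(195,182),(280,182),(312,188))]
cv2.imwrite("pics/t_f7.png",cv2.resize(np.hstack(q),(800,220)))
E
```

```text
t 9.5 tcp [ 326.8 -346.9  204.1] yaw_y -51.4 z [ 0.008  0.003 -1.   ] F [ 0.1 -0.5  0.1] gap 51.2 q [-0.94 -0.07  1.59  0.01  1.63 -0.04]Traceback (most recent call last):
  File "<stdin>", line 4, in <module>
  File "fc.py", line 16, in blobs
    ys,xs=np.nonzero(l==j); w=np.array([bp("top",x,y,6)[:2] for x,y in zip(xs,ys)])
                                        ~~^^^^^^^^^^^^^
  File "h.py", line 7, in bp
    c,R,t=cam(n); d=R.T@np.array([(u-c["cx"])/c["fx"],(v-c["cy"])/c["fy"],1.]); o=-R.T@t
          ~~~^^^
  File "h.py", line 5, in cam
    c=r.camera_params(n); return c,np.array(c["R"]),np.array(c["t"])
ValueError: time passes only in moves, steps and waits
```

Calling camera_params too often is refused, so I'll cache it.

```bash
python3 - <<'E'
s=open("h.py").read()
s=s.replace('''def cam(n):
    c=r.camera_params(n); return c,np.array(c["R"]),np.array(c["t"])''','''import functools
@functools.lru_cache(None)
def cam(n):
    c=r.camera_params(n); return c,np.array(c["R"]),np.array(c["t"])''')
open("h.py","w").write(s)
E
cat > lk.py <<'E'
import sys
from fc import *
st()
f=r.grab_frame("top"); g=r.grab_frame("scene")
for b in blobs(f): print(*b)
crop("top",f,125,375,165,255,3.2,f"pics/t_{sys.argv[1]}.png")
cv2.imwrite(f"pics/full_{sys.argv[1]}.png",f)
E
python3 lk.py 6;python3 - <<'E'
import cv2,numpy as np
f=cv2.imread("pics/full_6.png")
q=[cv2.resize(f[v:v+44,u:u+40],None,fx=10,fy=10,interpolation=cv2.INTER_CUBIC) for u,v in((165,195),(195,182),(280,182),(312,188))]
cv2.imwrite("pics/t_f7.png",cv2.resize(np.hstack(q),(800,220)))
E
```

```text
t 9.6 tcp [ 324.3 -349.9  203.7] yaw_y -51.9 z [ 0.005  0.001 -1.   ] F [0.5 0.5 1.1] gap 51.0 q [-0.95 -0.07  1.58  0.01  1.63 -0.04]
12619 [384. -19.] [ 68.8 183.5] 91.2 [263. 210.]
149 [ 279. -325.] [ 9.4 17.8] 119.8 [353. 239.]
```

View pics/t_6.png

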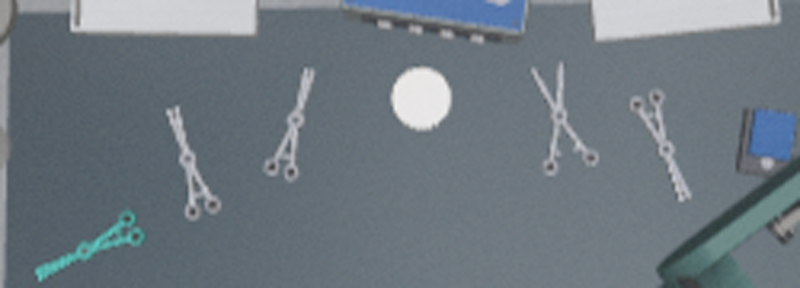

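View pics/t_f7.png

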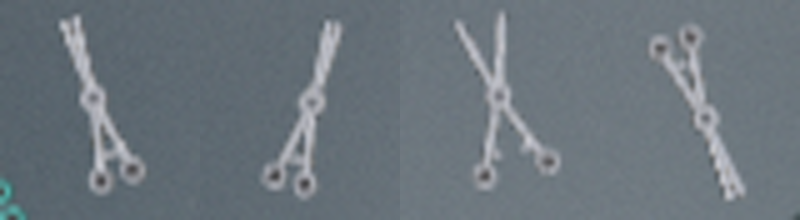

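```bash
python3 - <<'E'
s=open("fc.py").read()
s=s.replace('''m=((h[...,1]<70)&(h[...,2]>105)).astype(np.uint8)''','''L=h[...,2].astype(int)-cv2.medianBlur(h[...,2],31).astype(int)
    m=((h[...,1]<90)&(L>22)).astype(np.uint8)''')
open("fc.py","w").write(s)
E
python3 - <<'E'
from fc import *
f=cv2.imread("pics/full_6.png")
for b in blobs(f): print(*b)
T=[(165,195),(195,182),(280,182),(312,188)]
pk=[[(92,98),(101,181),(131,170),(65,25),(76,21)],[(112,102),(74,176),(105,184),(127,24),(137,28)],[(99,96),(85,177),(148,161),(60,24),(101,17)],[(105,118),(60,48),(91,37),(128,196),(141,190)]]
for (u,v),P in zip(T,pk):
    W=[bp("top",u+(x+.5)/5-.5,v+(y+.5)/5-.5,z)[:2] for (x,y),z in zip(P,(14,8,8,8,8))]
    hm=(W[1]+W[2])/2; tm=(W[3]+W[4])/2; d=tm-hm
    print("piv",W[0].round(1),"mid dir",np.degrees(np.arctan2(d[1],d[0])).round(1),"pads apart",np.linalg.norm(W[1]-W[2]).round(1),"tips",np.linalg.norm(W[3]-W[4]).round(1),"len",np.linalg.norm(d).round(0))
for n,P in (("tray_right",[(479,202),(569,196),(576,270),(486,277)]),("tray_left",[(232,199),(322,200),(321,274),(231,273)])):
    W=np.array([bp("top",x*.64-.5,y*.64-.5,28)[:2] for x,y in P]); print(n,W.mean(0).round(0),W.round(0).tolist())
E
```

```text
168 [ 407. -147.] [13.5 34.2] 13.8 [300. 203.]
174 [399. 147.] [ 6.8 37. ] 163.9 [216. 207.]
299 [437.   5.] [16.6 17.7] 6.0 [256. 195.]
157 [ 390. -255.] [ 7.  36.8] 19.4 [331. 208.]
179 [359. 255.] [ 7.2 36.6] 17.5 [185. 219.]
piv [373.9 259.1] mid dir 16.9 pads apart 22.0 tips 8.1 len 111.0
piv [414.5 141.4] mid dir -15.6 pads apart 22.3 tips 7.6 len 111.0
piv [ 414.5 -144.1] mid dir 12.1 pads apart 45.1 tips 29.1 len 106.0
piv [ 376.8 -257.6] mid dir -160.5 pads apart 23.0 tips 9.9 len 111.0
tray_right [ 587. -278.] [[666.0, -173.0], [676.0, -374.0], [508.0, -382.0], [496.0, -183.0]]
tray_left [595. 281.] [[682.0, 382.0], [676.0, 179.0], [508.0, 181.0], [513.0, 381.0]]
```

Two measurements agree. F4 is shut, pivot (377,-258), mid-line 19.5°. F3 is open at (414,-144), 12°. F2 is shut at (414,141), -16°. F1 is shut at (374,259), 17°. Starting with F4.

>>> move_arm([
  [[0.55, 0.026, 0.046, -0.05, 0, 0, -0.16], [0.55, 0.0525, 0.092, -0.1, 0, 0, -0.325], [0.55, 0.0525, 0.092, -0.15, 0, 0, -0.325], [0.55, 0.0525, 0.092, -0.15, 0, 0, -0.325], [0.55, 0.0525, 0.092, -0.15, 0, 0, -0.325]],
])

```text
time_s: 10.32
eef_pos: [381.4, -254.6, 55.4]
eef_rot: [0.001, 0.985, 0.173, 0.005]
force: [-0.2, -0.7, 0.6]
finger_gap: 38.2
```

```bash
cat > sc.py <<'E'
import sys
from h import *
s=st()
g=r.grab_frame("scene"); p=pj("scene",s["eef_pos"]).astype(int)
f=r.grab_frame("top"); q=pj("top",s["eef_pos"]).astype(int)
def cc(im,p,h=32):
    x0=min(max(p[0]-h,0),512-2*h); y0=min(max(p[1]-h,0),384-2*h); return cv2.resize(im[y0:y0+2*h,x0:x0+2*h],(400,400),interpolation=cv2.INTER_CUBIC)
cv2.imwrite(sys.argv[1],np.hstack([cc(g,p),cc(f,q)]))
E
python3 sc.py pics/g1.png
```

```text
t 10.32 tcp [ 381.4 -254.6   55.4] yaw_y -70.1 z [ 0.01  0.   -1.  ] F [-0.2 -0.7  0.6] gap 38.2 q [-0.72 -0.02  1.84  0.01  1.31  0.5 ]
```

View pics/g1.png

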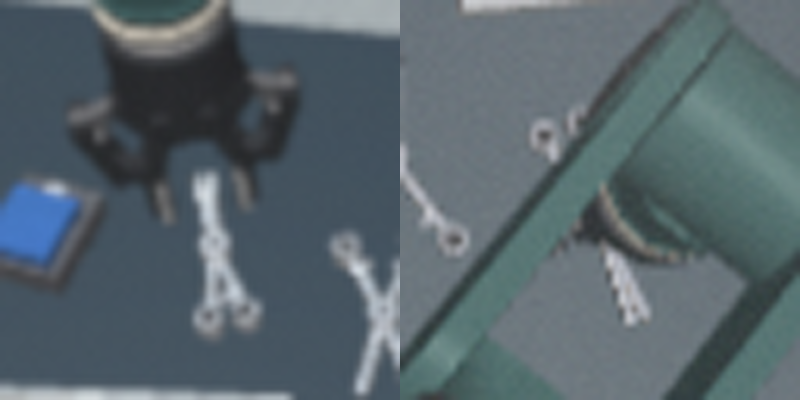

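>>> move_arm([
  [[0.55, -0.0045, -0.003, -0.025, 0, 0, 0], [0.55, -0.0045, -0.003, -0.045, 0, 0, 0], [0.55, -0.0045, -0.003, -0.045, 0, 0, 0]],
])

```text
time_s: 10.8
eef_pos: [377.7, -260.2, 13.0]
eef_rot: [0.003, 0.985, 0.171, 0.007]
force: [-0.4, -0.7, 0.1]
finger_gap: 38.4
```

```bash
python3 sc.py pics/g2.png; python3 -c "
from h import *
x0,y0=[int(v) for v in pj('scene',[381.4,-254.6,55.4])]
print(bp('scene',x0-32+213/6.25-.5,y0-32+243/6.25-.5,14))"
```

```text
t 10.8 tcp [ 377.7 -260.2   13. ] yaw_y -70.3 z [ 0.014 -0.003 -1.   ] F [-0.4 -0.7  0.1] gap 38.4 q [-0.73  0.03  1.88  0.01  1.21  0.49]
[ 376.07459753 -255.81319542   14.        ]
```

View pics/g2.png

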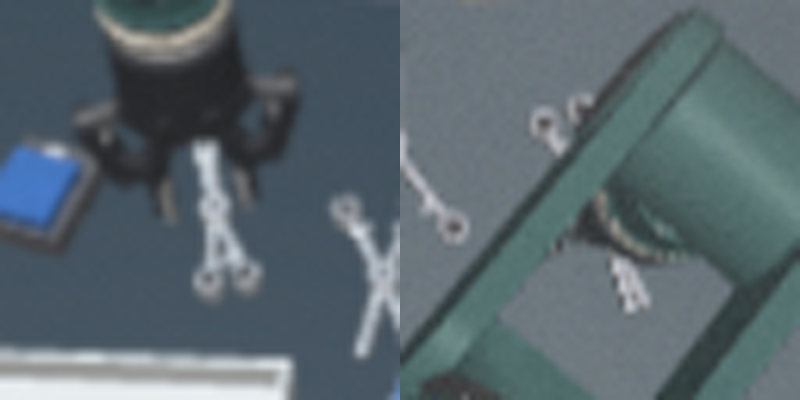

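>>> move_arm([
  [[0.55, -0.001, 0.003, -0.009, 0, 0, 0], [0.55, -0.001, 0.003, -0.0095, 0, 0, 0], [0.9, -0.001, 0.003, -0.0095, 0, 0, 0], [0.9, -0.001, 0.003, -0.0095, 0, 0, 0], [0.9, -0.001, 0.003, -0.0095, 0, 0, 0], [0.9, -0.001, 0.003, -0.0095, 0, 0, 0]],
], squeeze=50)

```text
time_s: 11.65
eef_pos: [377.8, -257.8, 5.1]
eef_rot: [0.004, 0.985, 0.171, 0.008]
force: [-0.8, 1.3, 4.1]
finger_gap: 15.1
```

```bash
python3 sc.py pics/g3.png
```

```text
t 11.65 tcp [ 377.8 -257.8    5.1] yaw_y -70.3 z [ 0.016 -0.005 -1.   ] F [-0.8  1.3  4.1] gap 15.1 q [-0.73  0.04  1.9   0.01  1.19  0.5 ]
```

View pics/g3.png

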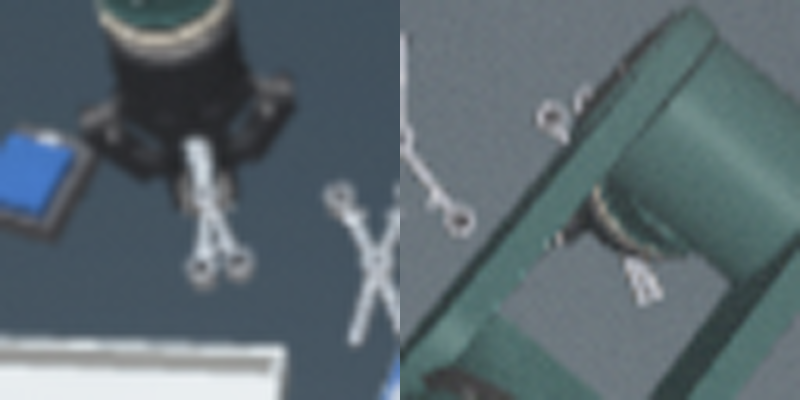

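>>> move_arm([
  [[0.9, 0, 0, 0.02, 0, 0, 0], [0.9, 0, 0, 0.05, 0, 0, 0], [0.9, 0, 0, 0.08, 0, 0, 0], [0.9, 0, 0, 0.08, 0, 0, 0]],
])

```text
time_s: 12.25
eef_pos: [379.3, -259.1, 87.2]
eef_rot: [0.006, 0.985, 0.171, 0.009]
force: [-0.6, 1.2, -0.1]
finger_gap: 15.2
```

```bash
python3 sc.py pics/g4.png
```

```text
t 12.25 tcp [ 379.3 -259.1   87.2] yaw_y -70.3 z [ 0.021 -0.009 -1.   ] F [-0.6  1.2 -0.1] gap 15.2 q [-0.73 -0.06  1.81  0.01  1.37  0.5 ]
```

View pics/g4.png

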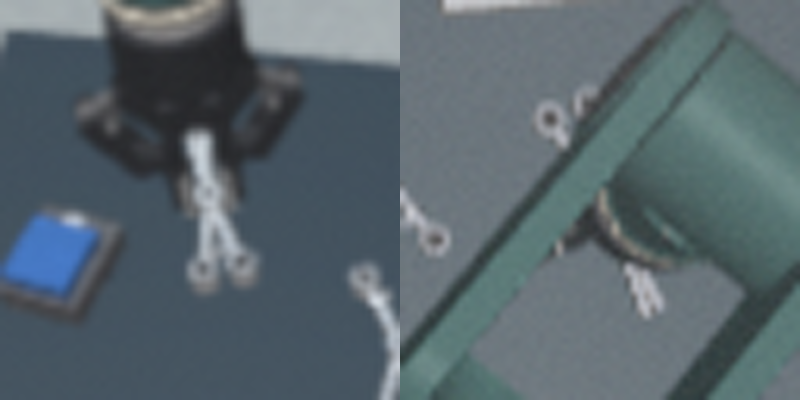

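The forceps hang flat in the grip. Carrying them to the right-hand (shut) tray, slot at about (590,-322).

>>> move_arm([
  [[0.9, 0.055, -0.016, 0, 0.009, 0.021, -0.1], [0.9, 0.11, -0.032, 0, 0.009, 0.021, -0.2], [0.9, 0.165, -0.048, 0, 0.009, 0.021, -0.285], [0.9, 0.21, -0.063, 0, 0.009, 0.021, -0.285], [0.9, 0.21, -0.063, -0.02, 0.009, 0.021, -0.285], [0.9, 0.21, -0.063, -0.03, 0.009, 0.021, -0.285], [0.9, 0.21, -0.063, -0.03, 0.009, 0.021, -0.285]],
])

```text
time_s: 13.22
eef_pos: [584.8, -319.2, 51.1]
eef_rot: [-0.003, 1.0, 0.03, -0.005]
force: [-0.4, 0.1, -1.5]
finger_gap: 14.9
```

```bash
python3 sc.py pics/g5.png
```

```text
t 13.22 tcp [ 584.8 -319.2   51.1] yaw_y -86.6 z [-0.011  0.006 -1.   ] F [-0.4  0.1 -1.5] gap 14.9 q [-0.58  0.44  1.3  -0.    1.42  0.93]
```

View pics/g5.png

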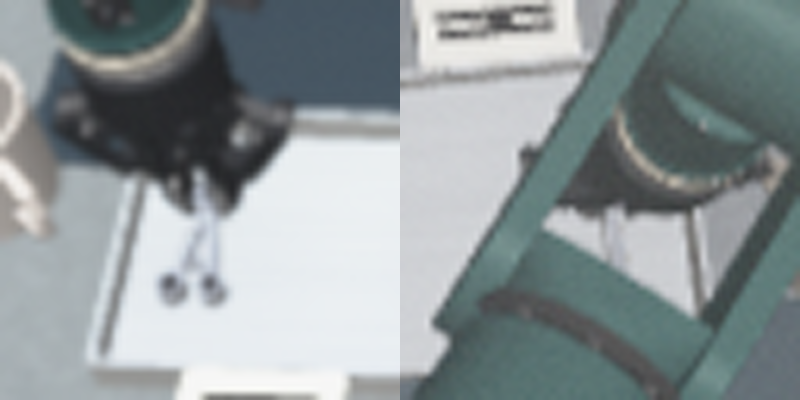

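>>> move_arm([
  [[0.9, 0.003, 0.011, -0.01, -0.006, -0.011, 0], [0.9, 0.003, 0.011, -0.03, -0.006, -0.011, 0], [0.9, 0.003, 0.011, -0.041, -0.006, -0.011, 0], [0.9, 0.003, 0.011, -0.041, -0.006, -0.011, 0], [0.9, 0.003, 0.011, -0.041, -0.006, -0.011, 0]],
])

```text
time_s: 13.95
eef_pos: [589.5, -309.5, 13.2]
eef_rot: [0.001, 1.0, 0.029, 0.002]
force: [0.7, 0.1, -0.3]
finger_gap: 15.1
```

```bash
python3 sc.py pics/g6.png
```

```text
t 13.95 tcp [ 589.5 -309.5   13.2] yaw_y -86.6 z [ 0.005 -0.003 -1.   ] F [ 0.7  0.1 -0.3] gap 15.1 q [-0.57  0.46  1.35  0.    1.33  0.94]
```

View pics/g6.png

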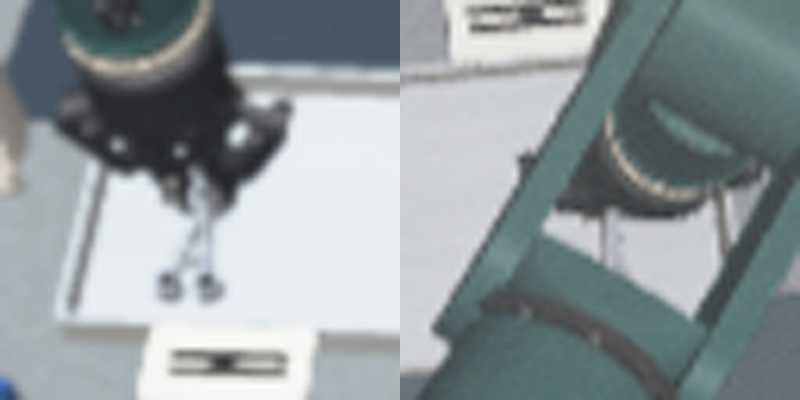

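>>> move_arm([
  [[0.9, 0, 0, -0.005, 0, 0, 0], [0.9, 0, 0, -0.005, 0, 0, 0], [0.6, 0, 0, -0.004, 0, 0, 0], [0.6, 0, 0, -0.004, 0, 0, 0], [0.6, 0, 0, -0.004, 0, 0, 0], [0.6, 0, 0, 0.03, 0, 0, 0], [0.6, 0, 0, 0.07, 0, 0, 0], [0.6, 0, 0, 0.09, 0, 0, 0]],
])

```text
time_s: 15.05
eef_pos: [590.9, -310.4, 106.9]
eef_rot: [0.003, 1.0, 0.029, 0.005]
force: [-0.5, 0.2, -0.2]
finger_gap: 34.0
```

```bash
python3 sc.py pics/g7.png; python3 lk.py 7
```

```text
t 15.05 tcp [ 590.9 -310.4  106.9] yaw_y -86.6 z [ 0.009 -0.006 -1.   ] F [-0.5  0.2 -0.2] gap 34.0 q [-0.57  0.39  1.25  0.    1.49  0.94]
t 15.15 tcp [ 591.4 -310.6  107.3] yaw_y -86.6 z [ 0.011 -0.007 -1.   ] F [-0.9 -0.4 -0.5] gap 34.0 q [-0.57  0.39  1.25  0.    1.49  0.94]
85 [ 436. -139.] [ 8.1 19.2] 8.4 [298. 195.]
174 [399. 147.] [ 6.8 37. ] 163.9 [216. 207.]
299 [437.   5.] [16.6 17.7] 6.0 [256. 195.]
179 [359. 255.] [ 7.4 36.6] 17.7 [185. 219.]
```

View pics/g7.png

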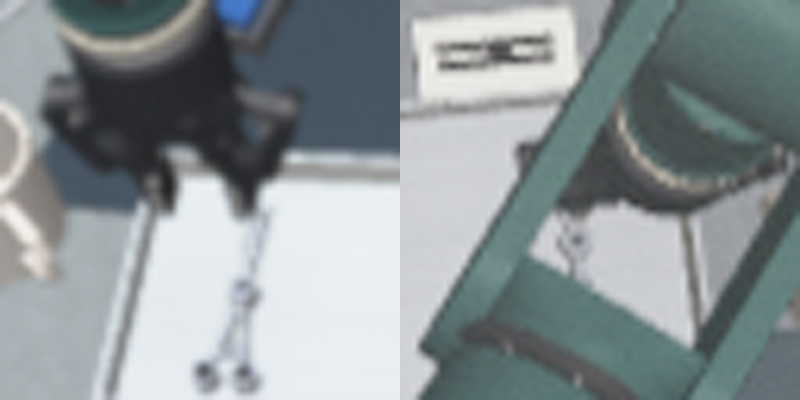

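View pics/t_7.png

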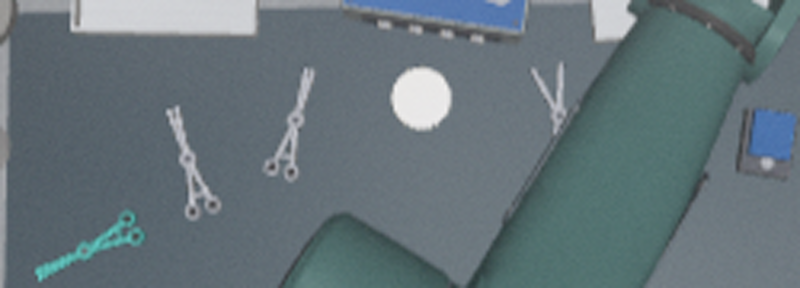

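The first pair lies in the shut tray. Next is the open pair, F3.

>>> move_arm([
  [[0.55, -0.04, 0.038, 0, 0.007, 0.011, 0.15], [0.55, -0.08, 0.076, 0, 0.007, 0.011, 0.15], [0.55, -0.12, 0.114, 0, 0.007, 0.011, 0.15], [0.55, -0.16, 0.15, -0.02, 0.007, 0.011, 0.15], [0.55, -0.177, 0.166, -0.05, 0.007, 0.011, 0.15], [0.55, -0.177, 0.166, -0.05, 0.007, 0.011, 0.15], [0.55, -0.177, 0.166, -0.05, 0.007, 0.011, 0.15]],
])

```text
time_s: 16.12
eef_pos: [413.3, -144.1, 53.0]
eef_rot: [-0.002, 0.995, 0.104, -0.003]
force: [-0.1, -0.7, 1.5]
finger_gap: 38.5
```

```bash
python3 sc.py pics/g8.png
```

```text
t 16.12 tcp [ 413.3 -144.1   53. ] yaw_y -78.0 z [-0.006  0.004 -1.   ] F [-0.1 -0.7  1.5] gap 38.5 q [-0.47 -0.05  1.87  0.    1.32  0.9 ]
```

View pics/g8.png

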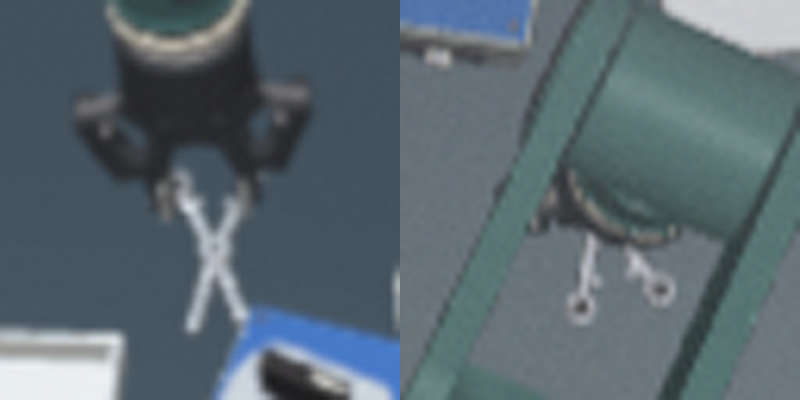

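```bash
python3 -c "
from h import *
x0,y0=[int(v) for v in pj('scene',[413.3,-144.1,53.])]
print(bp('scene',x0-32+215/6.25-.5,y0-32+250/6.25-.5,14))"
```

```text
[ 415.53714494 -140.48135221   14.        ]
```

>>> move_arm([
  [[0.55, 0.001, 0.001, -0.02, -0.004, -0.006, 0], [0.55, 0.001, 0.001, -0.04, -0.004, -0.006, 0], [0.55, 0.001, 0.001, -0.043, -0.004, -0.006, 0], [0.55, 0.001, 0.001, -0.043, -0.004, -0.006, 0]],
])

```text
time_s: 16.73
eef_pos: [416.2, -144.4, 11.8]
eef_rot: [0.001, 0.995, 0.104, 0.001]
force: [-0.3, -0.4, 0.1]
finger_gap: 38.8
```

```bash
python3 sc.py pics/g9.png
```

```text
t 16.73 tcp [ 416.2 -144.4   11.8] yaw_y -78.1 z [ 0.003 -0.002 -1.   ] F [-0.3 -0.4  0.1] gap 38.8 q [-0.46  0.    1.92 -0.    1.22  0.9 ]
```

View pics/g9.png

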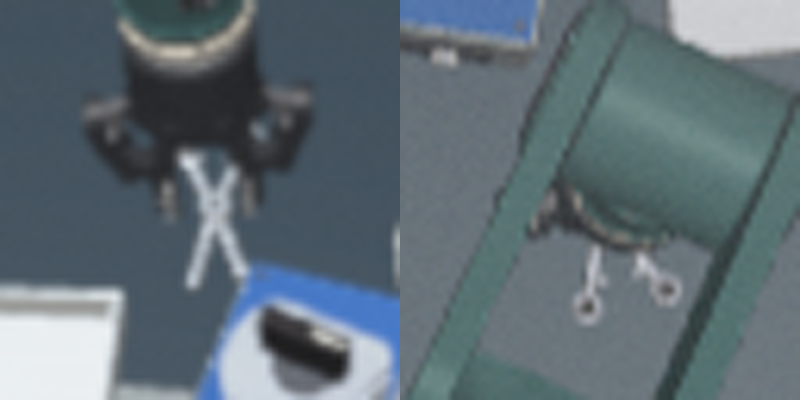

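>>> move_arm([
  [[0.55, -0.001, 0.0015, -0.008, 0, 0, 0], [0.55, -0.001, 0.0015, -0.009, 0, 0, 0], [0.9, -0.001, 0.0015, -0.009, 0, 0, 0], [0.9, -0.001, 0.0015, -0.009, 0, 0, 0], [0.9, -0.001, 0.0015, -0.009, 0, 0, 0], [0.9, -0.001, 0.0015, -0.009, 0, 0, 0]],
], squeeze=45)

```text
time_s: 17.58
eef_pos: [415.4, -143.0, 3.4]
eef_rot: [0.001, 0.995, 0.104, 0.002]
force: [-0.1, 0.1, 1.2]
finger_gap: 15.6
```

>>> move_arm([
  [[0.9, 0, 0, 0.02, 0, 0, 0], [0.9, 0, 0, 0.06, 0, 0, 0], [0.9, 0, 0, 0.1, 0, 0, 0], [0.9, 0, 0, 0.13, 0, 0, 0], [0.9, 0, 0, 0.13, 0, 0, 0]],
])

```text
time_s: 18.2
eef_pos: [417.1, -143.8, 136.0]
eef_rot: [0.003, 0.995, 0.104, 0.005]
force: [0.5, 0.9, -2.0]
finger_gap: 15.8
```

```bash
python3 sc.py pics/g10.png
```

```text
t 18.2 tcp [ 417.1 -143.8  136. ] yaw_y -78.1 z [ 0.01  -0.005 -1.   ] F [ 0.5  0.9 -2. ] gap 15.8 q [-0.46 -0.13  1.77 -0.    1.49  0.9 ]
```

View pics/g10.png

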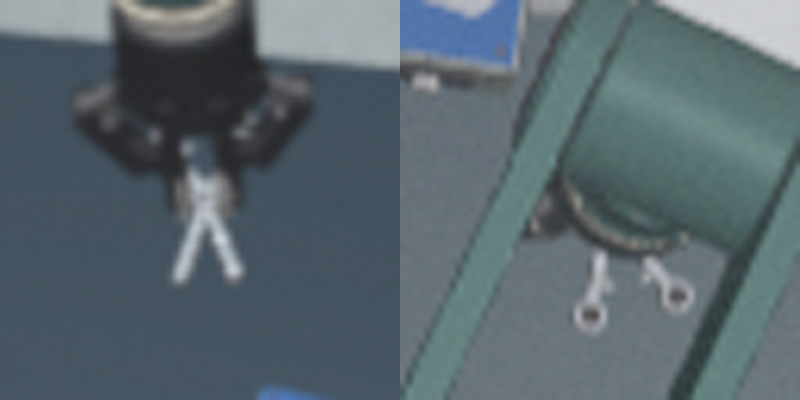

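Held and still open. Carrying round the front of the unit to the left (open) tray.

>>> move_arm([
  [[0.9, 0, 0.06, 0, 0.005, 0.01, -0.05], [0.9, 0, 0.12, 0, 0.005, 0.01, -0.1], [0.9, 0, 0.18, 0, 0.005, 0.01, -0.15], [0.9, 0, 0.24, 0, 0.005, 0.01, -0.2], [0.9, 0, 0.294, 0, 0.005, 0.01, -0.235], [0.9, 0.045, 0.327, 0, 0.005, 0.01, -0.235], [0.9, 0.09, 0.36, -0.02, 0.005, 0.01, -0.235], [0.9, 0.135, 0.393, -0.04, 0.005, 0.01, -0.235], [0.9, 0.175, 0.425, -0.07, 0.005, 0.01, -0.235], [0.9, 0.175, 0.425, -0.09, 0.005, 0.01, -0.235]],
])

```text
time_s: 19.55
eef_pos: [589.0, 283.1, 35.1]
eef_rot: [-0.0, 1.0, -0.013, -0.008]
force: [-0.2, -0.4, -1.2]
finger_gap: 15.4
```

```bash
python3 sc.py pics/g11.png
```

```text
t 19.55 tcp [589.  283.1  35.1] yaw_y -91.5 z [-0.015  0.001 -1.   ] F [-0.2 -0.4 -1.2] gap 15.4 q [0.36 0.43 1.35 0.01 1.38 1.95]
```

View pics/g11.png

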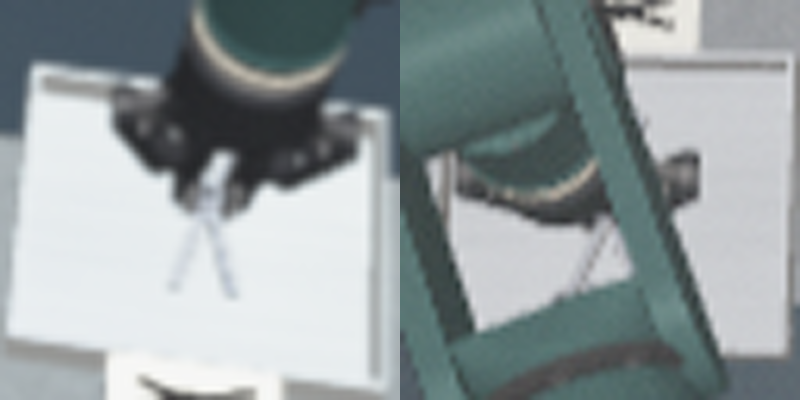

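>>> move_arm([
  [[0.9, 0.003, -0.002, -0.01, -0.001, -0.015, 0], [0.9, 0.003, -0.002, -0.02, -0.001, -0.015, 0], [0.9, 0.003, -0.002, -0.02, -0.001, -0.015, 0], [0.9, 0.003, -0.002, -0.02, -0.001, -0.015, 0]],
])

```text
time_s: 20.15
eef_pos: [589.4, 278.8, 16.7]
eef_rot: [0.001, 1.0, -0.013, -0.001]
force: [0.1, -0.1, -1.7]
finger_gap: 15.7
```

>>> move_arm([
  [[0.9, 0, 0, -0.007, 0, 0, 0], [0.9, 0, 0, -0.01, 0, 0, 0], [0.9, 0, 0, -0.01, 0, 0, 0]],
])

```text
time_s: 20.52
eef_pos: [589.6, 278.9, 7.4]
eef_rot: [0.001, 1.0, -0.013, -0.001]
force: [-2.2, -0.1, 3.5]
finger_gap: 15.0
```

Contact with the floor, so release, lift and move off. F2 is next; I'll hover at the side to look again first.

>>> move_arm([
  [[0.6, 0, 0, 0, 0, 0, 0], [0.6, 0, 0, 0, 0, 0, 0], [0.6, 0, 0, 0, 0, 0, 0], [0.6, 0, 0, 0.03, 0, 0, 0], [0.6, 0, 0, 0.07, 0, 0, 0], [0.6, 0, 0, 0.11, 0, 0, 0], [0.6, -0.045, -0.033, 0.11, 0, 0, 0], [0.6, -0.09, -0.066, 0.11, 0, 0, 0], [0.6, -0.135, -0.099, 0.11, 0, 0, 0]],
])

```text
time_s: 21.65
eef_pos: [453.3, 179.0, 117.4]
eef_rot: [0.001, 1.0, -0.013, -0.001]
force: [-0.1, 0.1, 0.3]
finger_gap: 34.1
```

```bash
python3 lk.py 12; python3 sc.py pics/g12.png
```

```text
t 21.65 tcp [453.3 179.  117.4] yaw_y -91.5 z [-0.001 -0.001 -1.   ] F [-0.1  0.1  0.3] gap 34.1 q [ 0.26  0.    1.69 -0.    1.45  1.86]
53 [444. 133.] [ 3.2 17.9] 168.0 [219. 194.]
298 [437.   5.] [16.5 17.7] 3.7 [256. 195.]
113 [375. 259.] [ 4.3 31.5] 17.7 [183. 214.]
t 21.75 tcp [448.6 177.1 115. ] yaw_y -91.6 z [-0.009 -0.004 -1.   ] F [ 0.  -0.2 -0.1] gap 34.1 q [ 0.26 -0.    1.7  -0.    1.46  1.86]
```

View pics/full_12.png

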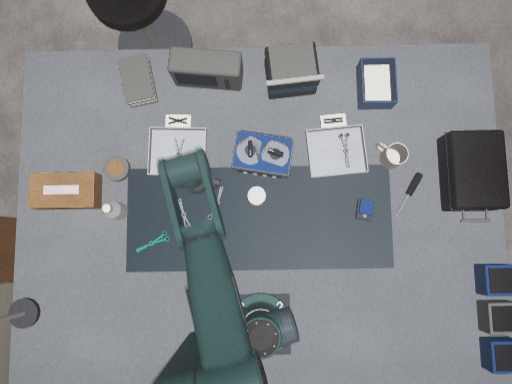

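View pics/g12.png

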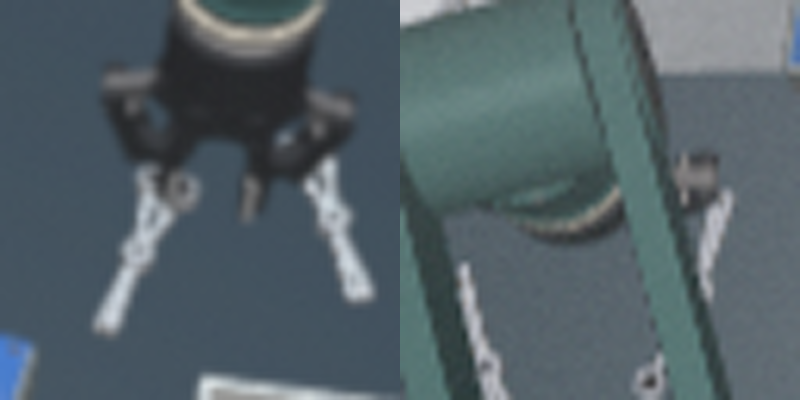

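Top view: F4 lies in the right tray at (346,150) and F3 in the left tray at (180,150). F2 and F1 are where they were. Next F2.

```bash
python3 -c "
from h import *
x0,y0=[int(v) for v in pj('scene',[448.6,177.1,115.])]
for a,b in((139,250),(335,215)): print(bp('scene',x0-32+a/6.25-.5,y0-32+b/6.25-.5,14))"
```

```text
[413.09942564 145.30751179  14.        ]
[372.83148008 262.0323894   14.        ]
```

>>> move_arm([
  [[0.55, -0.034, -0.036, -0.03, 0.004, -0.009, -0.12], [0.55, -0.034, -0.036, -0.06, 0.004, -0.009, -0.244], [0.55, -0.034, -0.036, -0.07, 0.004, -0.009, -0.244], [0.55, -0.034, -0.036, -0.07, 0.004, -0.009, -0.244]],
])

```text
time_s: 22.35
eef_pos: [421.4, 144.2, 47.9]
eef_rot: [-0.002, 0.991, -0.134, 0.004]
force: [0.8, -0.3, 0.6]
finger_gap: 38.2
```

```bash
python3 sc.py pics/g13.png
```

```text
t 22.35 tcp [421.4 144.2  47.9] yaw_y -105.4 z [ 0.009  0.002 -1.   ] F [ 0.8 -0.3  0.6] gap 38.2 q [ 0.2  -0.04  1.87  0.    1.3   2.04]
```

View pics/g13.png

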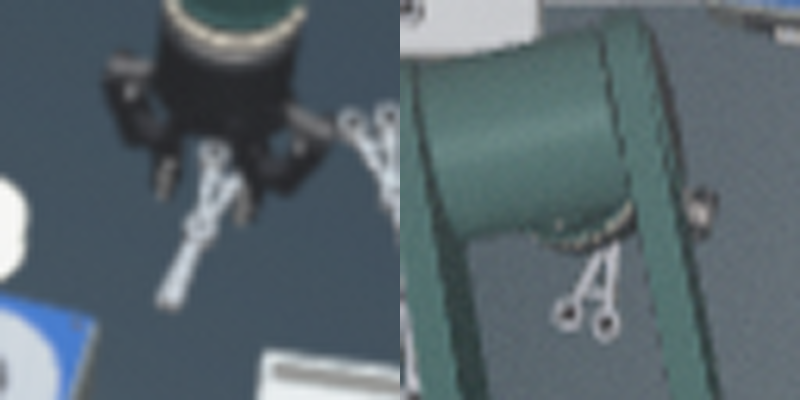

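>>> move_arm([
  [[0.55, -0.007, -0.001, -0.02, -0.002, 0.009, 0], [0.55, -0.007, -0.001, -0.037, -0.002, 0.009, 0], [0.55, -0.007, -0.001, -0.037, -0.002, 0.009, 0], [0.55, -0.007, -0.001, -0.037, -0.002, 0.009, 0]],
])

```text
time_s: 22.95
eef_pos: [415.4, 143.4, 12.3]
eef_rot: [-0.001, 0.991, -0.134, 0.001]
force: [-0.5, 1.5, 1.2]
finger_gap: 38.3
```

```bash
python3 sc.py pics/g14.png
```

```text
t 22.95 tcp [415.4 143.4  12.3] yaw_y -105.4 z [ 0.003  0.001 -1.   ] F [-0.5  1.5  1.2] gap 38.3 q [ 0.2  -0.    1.92  0.    1.22  2.04]
```

View pics/g14.png

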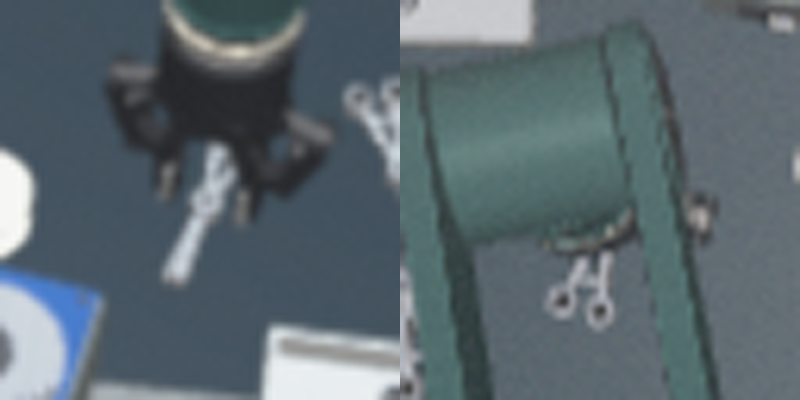

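>>> move_arm([
  [[0.55, -0.001, 0, -0.008, 0, 0, 0], [0.55, -0.001, 0, -0.009, 0, 0, 0], [0.9, -0.001, 0, -0.009, 0, 0, 0], [0.9, -0.001, 0, -0.009, 0, 0, 0], [0.9, -0.001, 0, -0.009, 0, 0, 0], [0.9, -0.001, 0, -0.009, 0, 0, 0]],
])

```text
time_s: 23.8
eef_pos: [414.9, 143.5, 3.9]
eef_rot: [-0.001, 0.991, -0.134, 0.002]
force: [0.7, -1.3, 0.7]
finger_gap: 15.6
```

>>> move_arm([
  [[0.9, 0, 0, 0.02, 0, 0, 0], [0.9, 0, 0, 0.06, 0, 0, 0], [0.9, 0, 0, 0.1, 0, 0, 0], [0.9, 0, 0, 0.13, 0, 0, 0], [0.9, 0, 0, 0.13, 0, 0, 0]],
])

```text
time_s: 24.42
eef_pos: [416.8, 143.9, 136.6]
eef_rot: [-0.002, 0.991, -0.134, 0.005]
force: [0.7, -0.0, -0.8]
finger_gap: 15.0
```

```bash
python3 sc.py pics/g15.png
```

```text
t 24.43 tcp [416.8 143.9 136.6] yaw_y -105.4 z [ 0.011  0.003 -1.   ] F [ 0.7 -0.  -0.8] gap 15.0 q [ 0.2  -0.13  1.77  0.    1.49  2.04]
```

View pics/g15.png

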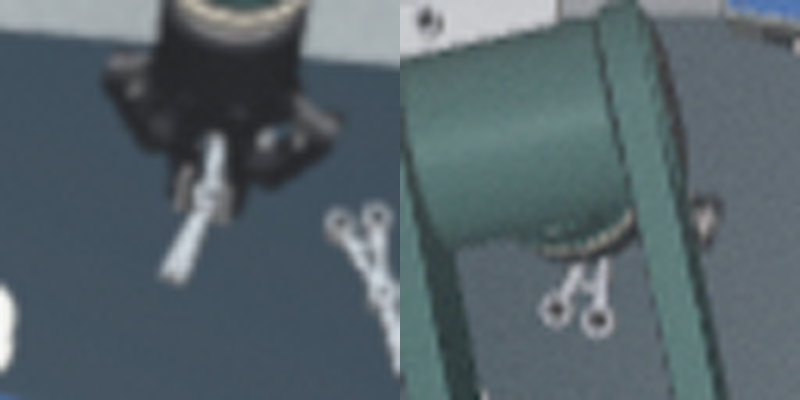

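>>> move_arm([
  [[0.9, 0, -0.06, 0, -0.003, 0.011, 0.07], [0.9, 0, -0.12, 0, -0.003, 0.011, 0.14], [0.9, 0, -0.18, 0, -0.003, 0.011, 0.21], [0.9, 0, -0.24, 0, -0.003, 0.011, 0.28], [0.9, 0, -0.294, 0, -0.003, 0.011, 0.328], [0.9, 0.045, -0.323, 0, -0.003, 0.011, 0.328], [0.9, 0.09, -0.352, -0.02, -0.003, 0.011, 0.328], [0.9, 0.135, -0.38, -0.04, -0.003, 0.011, 0.328], [0.9, 0.17, -0.403, -0.06, -0.003, 0.011, 0.328], [0.9, 0.17, -0.403, -0.08, -0.003, 0.011, 0.328]],
])

```text
time_s: 25.78
eef_pos: [584.5, -260.3, 48.2]
eef_rot: [0.0, 1.0, 0.029, -0.006]
force: [-1.2, 0.2, -1.4]
finger_gap: 15.6
```

```bash
python3 sc.py pics/g16.png
```

```text
t 25.77 tcp [ 584.5 -260.3   48.2] yaw_y -86.7 z [-0.012 -0.    -1.   ] F [-1.2  0.2 -1.4] gap 15.6 q [-0.5   0.39  1.38 -0.01  1.39  1.01]
```

View pics/g16.png

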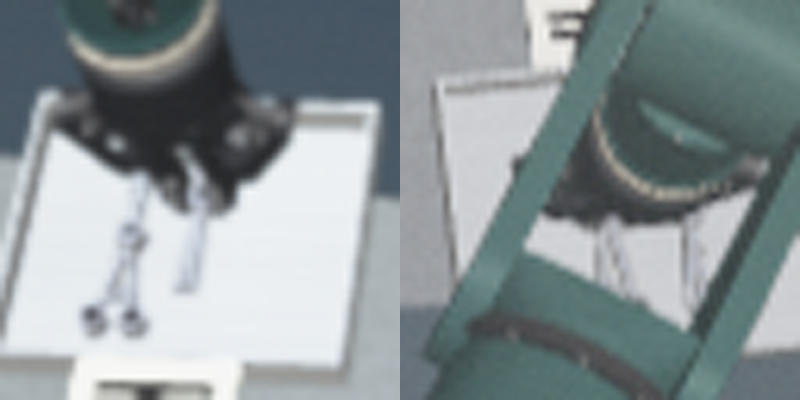

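```bash
python3 -c "
from h import *
x0,y0=[int(v) for v in pj('scene',[584.5,-260.3,48.2])]
for a,b in((130,237),(94,322),(132,322),(372,105),(350,370)): print(bp('scene',x0-32+a/6.25-.5,y0-32+b/6.25-.5,18))"
```

```text
[ 593.02548852 -306.78480589   18.        ]
[ 648.8685872 -312.644021    18.       ]
[ 646.26150592 -291.51179632   18.        ]
[ 487.37071804 -187.18133376   18.        ]
[ 660.55322829 -164.23292924   18.        ]
```

>>> move_arm([
  [[0.9, 0.002, 0.003, -0.02, 0, -0.012, 0], [0.9, 0.002, 0.003, -0.033, 0, -0.012, 0], [0.9, 0.002, 0.003, -0.033, 0, -0.012, 0], [0.9, 0.002, 0.003, -0.033, 0, -0.012, 0]],
])

```text
time_s: 26.38
eef_pos: [583.4, -254.9, 15.0]
eef_rot: [-0.001, 1.0, 0.029, -0.002]
force: [-0.0, -0.8, -0.5]
finger_gap: 15.5
```

>>> move_arm([
  [[0.9, 0, 0, -0.006, 0, 0, 0], [0.9, 0, 0, -0.008, 0, 0, 0], [0.9, 0, 0, -0.008, 0, 0, 0]],
])

```text
time_s: 26.75
eef_pos: [583.7, -255.1, 7.9]
eef_rot: [-0.001, 1.0, 0.029, -0.002]
force: [-0.6, 0.6, 3.7]
finger_gap: 15.3
```

>>> move_arm([
  [[0.62, 0, 0, 0, 0, 0, 0], [0.62, 0, 0, 0, 0, 0, 0], [0.62, 0, 0, 0, 0, 0, 0], [0.62, 0, 0, 0.03, 0, 0, 0], [0.62, 0, 0, 0.08, 0, 0, 0], [0.6, -0.03, 0, 0.12, 0, 0, 0], [0.6, -0.09, 0.02, 0.12, 0, 0, 0], [0.6, -0.14, 0.05, 0.12, 0, 0, 0], [0.6, -0.18, 0.1, 0.12, 0, 0, 0], [0.6, -0.18, 0.15, 0.12, 0, 0, 0]],
])

```text
time_s: 28.0
eef_pos: [401.1, -104.1, 127.4]
eef_rot: [-0.001, 1.0, 0.028, -0.002]
force: [1.0, 0.5, 0.3]
finger_gap: 34.0
```

```bash
python3 lk.py 17
python3 - <<'E'
import cv2,numpy as np
f=cv2.imread("pics/full_17.png")
cv2.imwrite("pics/t17b.png",cv2.resize(np.hstack([f[110:190,120:220],f[110:190,290:390]]),(800,320),interpolation=cv2.INTER_CUBIC))
E
```

```text
t 28.0 tcp [ 401.1 -104.1  127.4] yaw_y -86.8 z [-0.004  0.002 -1.   ] F [1.  0.5 0.3] gap 34.0 q [-0.39 -0.17  1.83  0.    1.49  1.12]
298 [437.   5.] [16.5 17.7] 3.7 [256. 195.]
175 [360. 256.] [ 7.2 36.8] 17.3 [184. 218.]
```

View pics/t17b.png

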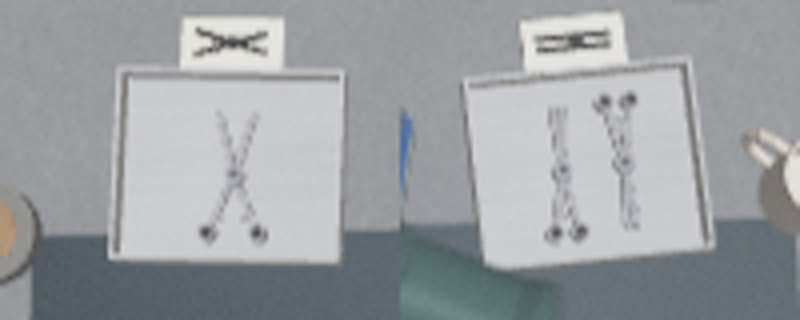

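View pics/t_17.png

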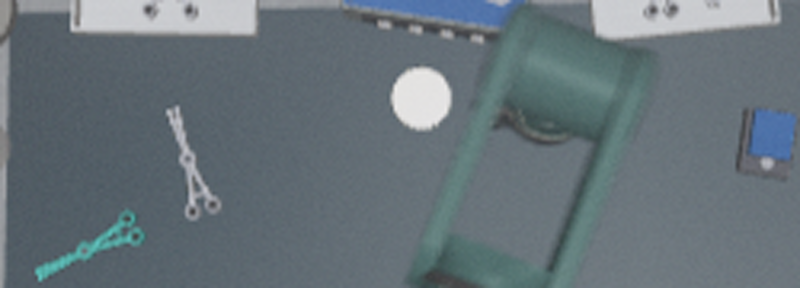

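All three placed lie right: open one in the X tray, two shut in the parallel-bars tray. F1 is still at its spot. I'll grip F1 turned half round so its pads lie beside the jaws of its neighbour.

>>> move_arm([
  [[0.55, -0.003, 0.04, 0, -0.002, -0.004, 0.17], [0.55, -0.006, 0.08, 0, -0.002, -0.004, 0.34], [0.55, -0.009, 0.12, 0, -0.002, -0.004, 0.51], [0.55, -0.012, 0.16, 0, -0.002, -0.004, 0.68], [0.55, -0.015, 0.2, 0, -0.002, -0.004, 0.85], [0.55, -0.018, 0.24, 0, -0.002, -0.004, 1.02], [0.55, -0.021, 0.28, 0, -0.002, -0.004, 1.19], [0.55, -0.024, 0.32, 0, -0.002, -0.004, 1.36], [0.55, -0.028, 0.36, 0, -0.002, -0.004, 1.53], [0.55, -0.028, 0.364, 0, -0.002, -0.004, 1.7]],
])

```text
time_s: 29.35
eef_pos: [374.9, 264.4, 127.9]
eef_rot: [0.001, 0.633, 0.774, -0.0]
force: [0.1, 0.3, -0.1]
finger_gap: 38.6
```

```bash
python3 -c "
from h import *
st()"
```

```text
t 29.35 tcp [374.9 264.4 127.9] yaw_y 11.5 z [ 0.001 -0.002 -1.   ] F [ 0.1  0.3 -0.1] gap 38.6 q [ 0.49 -0.07  1.74 -0.    1.48  0.29]
```

>>> move_arm([
  [[0.55, -0.001, -0.004, 0, 0, 0, 0.18], [0.55, -0.001, -0.004, 0, 0, 0, 0.36], [0.55, -0.001, -0.004, 0, 0, 0, 0.54], [0.55, -0.001, -0.004, 0, 0, 0, 0.72], [0.55, -0.001, -0.004, 0, 0, 0, 0.9], [0.55, -0.001, -0.004, 0, 0, 0, 1.08], [0.55, -0.001, -0.004, -0.02, 0, 0, 1.26], [0.55, -0.001, -0.004, -0.04, 0, 0, 1.44], [0.55, -0.001, -0.004, -0.06, 0, 0, 1.6], [0.55, -0.001, -0.004, -0.075, 0, 0, 1.665]],
])

```text
time_s: 30.6
eef_pos: [374.4, 259.9, 51.9]
eef_rot: [0.001, -0.148, 0.989, 0.0]
force: [-0.8, 0.4, 1.0]
finger_gap: 38.4
```

```bash
python3 sc.py pics/g18.png
```

```text
t 30.6 tcp [374.4 259.9  51.9] yaw_y 107.0 z [ 0.001  0.    -1.   ] F [-0.8  0.4  1. ] gap 38.4 q [ 0.48 -0.01  1.84 -0.    1.31 -1.39]
```

View pics/g18.png

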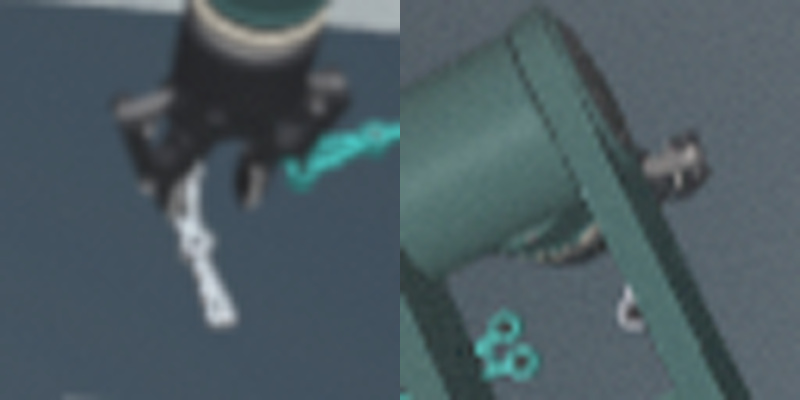

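```bash
python3 -c "
from h import *
x0,y0=[int(v) for v in pj('scene',[374.4,259.9,51.9])]
for a,b in((197,242),): print(bp('scene',x0-32+a/6.25-.5,y0-32+b/6.25-.5,14))"
```

```text
[374.36333096 261.75544477  14.        ]
```

>>> move_arm([
  [[0.55, 0, 0.0005, -0.02, 0, 0, 0], [0.55, 0, 0.0005, -0.04, 0, 0, 0], [0.55, 0, 0.0005, -0.04, 0, 0, 0], [0.55, 0, 0.0005, -0.04, 0, 0, 0]],
])

```text
time_s: 31.2
eef_pos: [374.2, 260.2, 12.0]
eef_rot: [-0.0, -0.146, 0.989, -0.0]
force: [-0.2, 0.2, 0.2]
finger_gap: 38.0
```

```bash
python3 sc.py pics/g19.png
```

```text
t 31.2 tcp [374.2 260.2  12. ] yaw_y 106.8 z [-0. -0. -1.] F [-0.2  0.2  0.2] gap 38.0 q [ 0.48  0.04  1.88 -0.    1.22 -1.38]
```

View pics/g19.png

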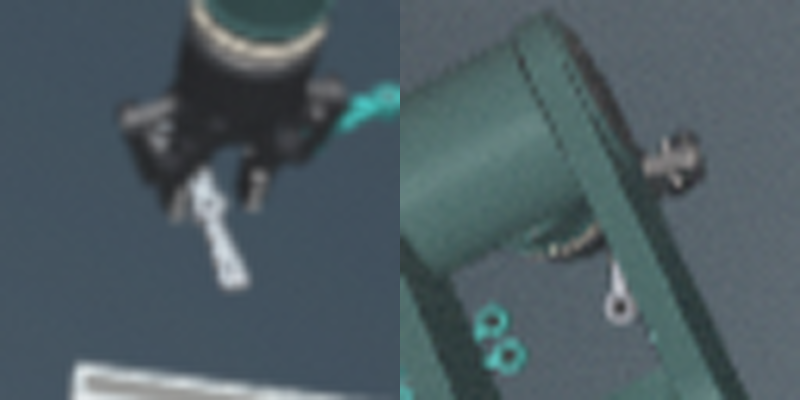

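>>> move_arm([
  [[0.55, 0, 0, -0.008, 0, 0, 0], [0.55, 0, 0, -0.0085, 0, 0, 0], [0.9, 0, 0, -0.0085, 0, 0, 0], [0.9, 0, 0, -0.0085, 0, 0, 0], [0.9, 0, 0, -0.0085, 0, 0, 0], [0.9, 0, 0, -0.0085, 0, 0, 0]],
])

```text
time_s: 32.05
eef_pos: [374.4, 260.4, 3.9]
eef_rot: [0.0, -0.147, 0.989, -0.0]
force: [-0.8, -0.4, 0.3]
finger_gap: 15.1
```

>>> move_arm([
  [[0.9, 0, 0, 0.02, 0, 0, 0], [0.9, 0, 0, 0.06, 0, 0, 0], [0.9, 0, 0, 0.1, 0, 0, 0], [0.9, 0, 0, 0.13, 0, 0, 0], [0.9, 0, 0, 0.13, 0, 0, 0]],
])

```text
time_s: 32.67
eef_pos: [376.0, 261.3, 136.6]
eef_rot: [0.003, -0.147, 0.989, 0.001]
force: [0.5, 0.9, -1.4]
finger_gap: 15.4
```

```bash
python3 sc.py pics/g20.png
```

```text
t 32.67 tcp [376.  261.3 136.6] yaw_y 106.9 z [ 0.006  0.003 -1.   ] F [ 0.5  0.9 -1.4] gap 15.4 q [ 0.48 -0.09  1.73 -0.    1.49 -1.38]
```

View pics/g20.png

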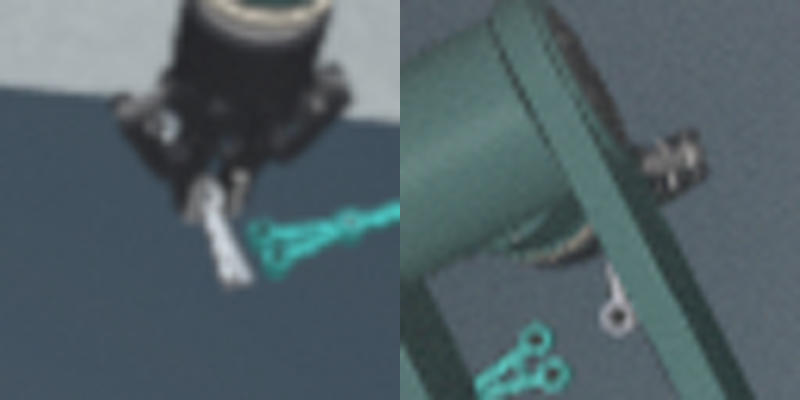

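Held. Carrying back to the right tray with a half turn on the way.

>>> move_arm([
  [[0.9, 0, -0.036, 0, -0.003, 0.006, -0.17], [0.9, 0, -0.072, 0, -0.003, 0.006, -0.34], [0.9, 0, -0.108, 0, -0.003, 0.006, -0.51], [0.9, 0, -0.144, 0, -0.003, 0.006, -0.68], [0.9, 0, -0.18, 0, -0.003, 0.006, -0.85], [0.9, 0, -0.216, 0, -0.003, 0.006, -1.02], [0.9, 0, -0.252, 0, -0.003, 0.006, -1.19], [0.9, 0, -0.288, 0, -0.003, 0.006, -1.36], [0.9, 0, -0.324, 0, -0.003, 0.006, -1.53], [0.9, 0, -0.36, 0, -0.003, 0.006, -1.7]],
])

```text
time_s: 34.02
eef_pos: [372.5, -100.5, 130.6]
eef_rot: [-0.005, 0.649, 0.761, -0.001]
force: [-0.0, 0.1, -0.9]
finger_gap: 15.6
```

```bash
python3 sc.py pics/g21.png
```

```text
t 34.02 tcp [ 372.5 -100.5  130.6] yaw_y 9.1 z [-0.01   0.005 -1.   ] F [-0.   0.1 -0.9] gap 15.6 q [-0.41 -0.24  1.88  0.    1.52 -0.57]
```

View pics/g21.png

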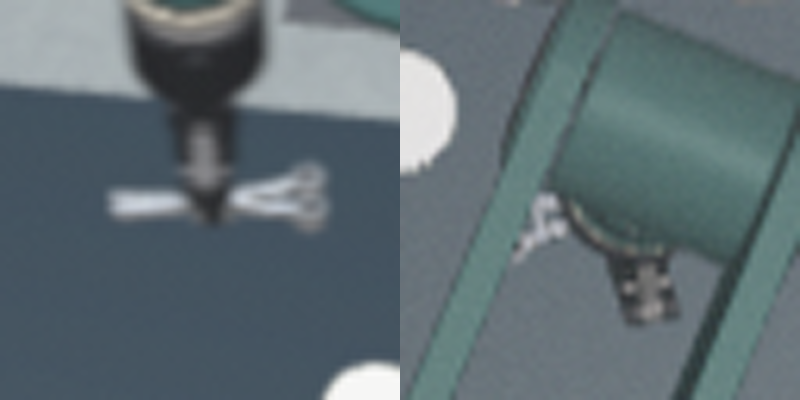

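>>> move_arm([
  [[0.9, 0, -0.04, 0.005, -0.005, -0.01, -0.17], [0.9, 0.01, -0.08, 0.005, -0.005, -0.01, -0.34], [0.9, 0.03, -0.112, 0.005, -0.005, -0.01, -0.51], [0.9, 0.06, -0.112, 0.005, -0.005, -0.01, -0.68], [0.9, 0.09, -0.112, 0.005, -0.005, -0.01, -0.85], [0.9, 0.12, -0.112, 0.005, -0.005, -0.01, -1.02], [0.9, 0.15, -0.112, 0.005, -0.005, -0.01, -1.19], [0.9, 0.18, -0.112, 0.005, -0.005, -0.01, -1.36], [0.9, 0.211, -0.112, 0, -0.005, -0.01, -1.53], [0.9, 0.211, -0.112, -0.02, -0.005, -0.01, -1.67]],
])

```text
time_s: 35.38
eef_pos: [585.6, -212.7, 109.2]
eef_rot: [-0.0, 1.0, 0.029, 0.004]
force: [-0.3, 0.2, -2.4]
finger_gap: 15.7
```

```bash
python3 sc.py pics/g22.png
```

```text
t 35.38 tcp [ 585.6 -212.7  109.2] yaw_y -86.7 z [ 0.007  0.001 -1.   ] F [-0.3  0.2 -2.4] gap 15.7 q [-0.44  0.3   1.37  0.    1.47  1.07]
```

View pics/g22.png

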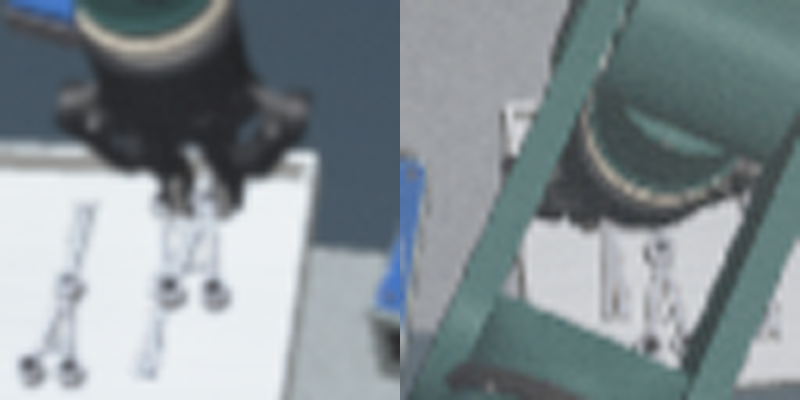

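>>> move_arm([
  [[0.9, -0.001, -0.001, -0.04, -0.001, 0.007, 0], [0.9, -0.001, -0.001, -0.07, -0.001, 0.007, 0], [0.9, -0.001, -0.001, -0.09, -0.001, 0.007, 0], [0.9, -0.001, -0.001, -0.09, -0.001, 0.007, 0], [0.9, -0.001, -0.001, -0.09, -0.001, 0.007, 0]],
])

```text
time_s: 36.1
eef_pos: [581.5, -213.0, 16.8]
eef_rot: [-0.001, 0.999, 0.032, -0.003]
force: [1.4, -0.3, -0.9]
finger_gap: 15.4
```

```bash
python3 sc.py pics/g23.png
```

```text
t 36.1 tcp [ 581.5 -213.    16.8] yaw_y -86.4 z [-0.007  0.003 -1.   ] F [ 1.4 -0.3 -0.9] gap 15.4 q [-0.44  0.37  1.47 -0.    1.31  1.07]
```

View pics/g23.png

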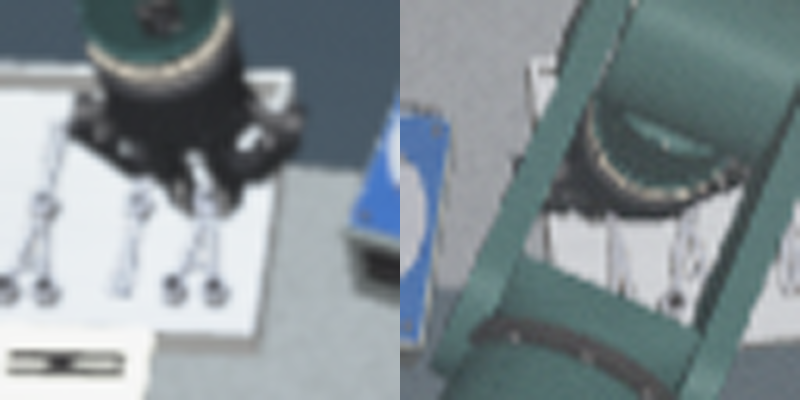

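Clear of its neighbour and of the wall. Lowering to the floor.

>>> move_arm([
  [[0.9, 0, 0, -0.007, 0, -0.005, 0], [0.9, 0, 0, -0.009, 0, -0.005, 0], [0.9, 0, 0, -0.009, 0, -0.005, 0]],
])

```text
time_s: 36.58
eef_pos: [581.6, -213.2, 8.2]
eef_rot: [-0.001, 1.0, 0.031, -0.001]
force: [-0.5, 0.5, -0.5]
finger_gap: 15.3
```

>>> move_arm([
  [[0.72, 0, 0, -0.001, 0, 0, 0], [0.72, 0, 0, -0.001, 0, 0, 0], [0.72, 0, 0, -0.001, 0, 0, 0], [0.72, 0, 0, 0.03, 0, 0, 0], [0.72, 0, 0, 0.08, 0, 0, 0], [0.6, -0.03, 0, 0.12, 0, 0, 0], [0.6, -0.09, 0, 0.12, 0, 0, 0], [0.6, -0.14, 0, 0.12, 0, 0, 0], [0.6, -0.19, 0.01, 0.12, 0, 0, 0], [0.6, -0.2, 0.05, 0.12, 0, 0, 0]],
])

```text
time_s: 37.83
eef_pos: [379.3, -163.8, 128.3]
eef_rot: [-0.001, 1.0, 0.029, -0.001]
force: [1.5, 0.5, 0.9]
finger_gap: 34.1
```

```bash
python3 lk.py 24
python3 - <<'E'
from h import *
f=cv2.imread("pics/full_24.png")
cv2.imwrite("pics/t24b.png",cv2.resize(np.hstack([f[110:190,120:220],f[110:190,290:390]]),(800,320),interpolation=cv2.INTER_CUBIC))
E
```

```text
t 37.83 tcp [ 379.3 -163.8  128.3] yaw_y -86.7 z [-0.001  0.002 -1.   ] F [1.5 0.5 0.9] gap 34.1 q [-0.55 -0.18  1.83  0.    1.49  0.97]
300 [437.   5.] [16.6 17.6] 8.0 [256. 195.]
```

View pics/t24b.png

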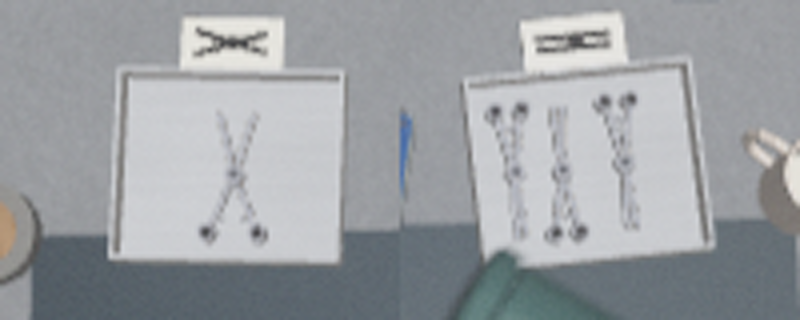

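View pics/full_24.png

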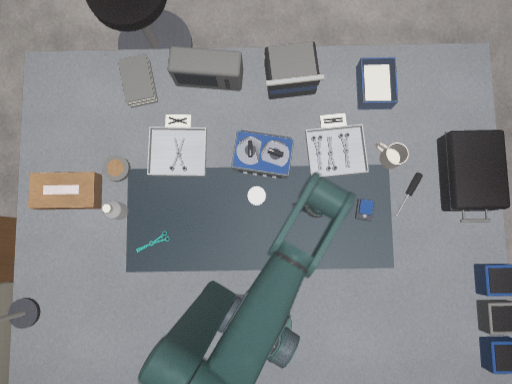

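All four lie in their trays with jaws unchanged (top view: open at (178,153); shut at (319,153), (330,153), (346,150)). The mat holds only the turquoise one. Back to the selector.

>>> move_arm([
  [[0.4, 0, 0, 0.04, 0, 0, 0.17], [0.4, 0.03, 0.017, 0.04, 0, 0, 0.34], [0.4, 0.07, 0.04, 0.04, 0, 0, 0.51], [0.4, 0.11, 0.063, 0.04, 0, 0, 0.68], [0.4, 0.15, 0.086, 0.04, 0, 0, 0.85], [0.4, 0.188, 0.107, 0.04, 0, 0, 1.02], [0.4, 0.188, 0.107, 0.04, 0, 0, 1.19], [0.4, 0.188, 0.107, 0.03, 0, 0, 1.216], [0.4, 0.188, 0.107, 0.02, 0, 0, 1.216], [0.4, 0.188, 0.107, 0.02, 0, 0, 1.216]],
], squeeze=60)

```text
time_s: 39.17
eef_pos: [566.9, -54.2, 146.5]
eef_rot: [-0.002, 0.803, 0.596, -0.002]
force: [-0.7, 0.3, 0.7]
finger_gap: 51.1
```

```bash
python3 u.py pics/u6.png
```

```text
t 39.17 tcp [566.9 -54.2 146.5] yaw_y -16.8 z [-0.007  0.001 -1.   ] F [-0.7  0.3  0.7] gap 51.1 q [-0.19  0.17  1.45 -0.    1.53  0.1 ]
[ 0.02 -0.01  0.03]
```

View pics/u6.png

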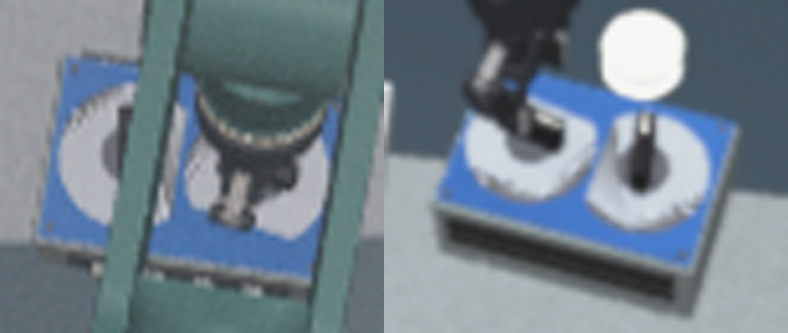

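>>> move_arm([
  [[0.4, 0, -0.0025, -0.02, 0, -0.007, 0], [0.4, 0, -0.0025, -0.046, 0, -0.007, 0], [0.4, 0, -0.0025, -0.046, 0, -0.007, 0], [0.9, 0, -0.0025, -0.046, 0, -0.007, 0], [0.9, 0, -0.0025, -0.046, 0, -0.007, 0], [0.9, 0, -0.0025, -0.046, 0, -0.007, 0], [0.9, 0, -0.0025, -0.046, 0, -0.007, 0], [0.9, 0, -0.0025, -0.046, 0, -0.007, 0]],
])

```text
time_s: 40.28
eef_pos: [567.2, -56.5, 104.2]
eef_rot: [0.0, 0.803, 0.596, 0.001]
force: [-4.8, 1.3, 6.1]
finger_gap: 13.1
```

```bash
python3 -c "
from h import *
s=st();print(s['ft_torque'].round(2))"
```

```text
t 40.27 tcp [567.2 -56.5 104.2] yaw_y -16.9 z [ 0.002  0.001 -1.   ] F [-4.8  1.3  6.1] gap 13.1 q [-0.2   0.19  1.51  0.    1.44  0.09]
[ 0.23  0.92 -0.78]
```

>>> move_arm([
  [[0.9, 0, 0, -0.002, 0, 0, -0.17], [0.9, 0, 0, -0.002, 0, 0, -0.34], [0.9, 0, 0, -0.002, 0, 0, -0.51], [0.9, 0, 0, -0.002, 0, 0, -0.68], [0.9, 0, 0, -0.002, 0, 0, -0.85], [0.9, 0, 0, -0.002, 0, 0, -1.02], [0.9, 0, 0, -0.002, 0, 0, -1.19], [0.9, 0, 0, -0.002, 0, 0, -1.34], [0.9, 0, 0, -0.002, 0, 0, -1.42], [0.9, 0, 0, -0.002, 0, 0, -1.42]],
])

```text
time_s: 41.52
eef_pos: [568.1, -58.5, 104.2]
eef_rot: [0.003, 0.997, -0.072, 0.002]
force: [-0.6, -4.5, 3.1]
finger_gap: 12.9
```

```bash
python3 u.py pics/u7.png
```

```text
t 41.52 tcp [568.1 -58.5 104.2] yaw_y -98.2 z [ 0.005 -0.006 -1.   ] F [-0.6 -4.5  3.1] gap 12.9 q [-0.2   0.19  1.51 -0.01  1.44  1.52]
[-0.8   0.28 -0.02]
```

View pics/u7.png

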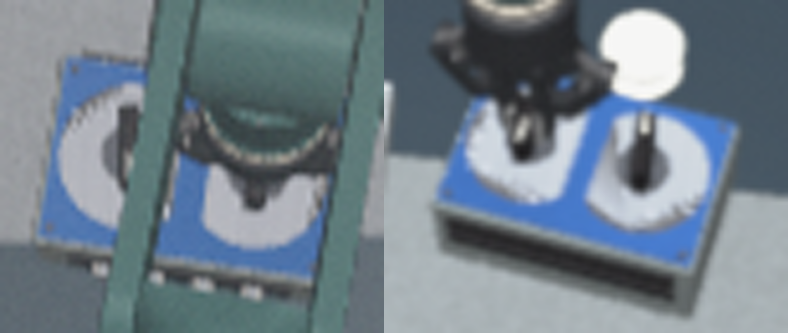

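>>> move_arm([
  [[0.9, 0, 0, -0.002, 0, 0, -0.04], [0.9, 0, 0, -0.002, 0, 0, -0.06], [0.9, 0, 0, -0.002, 0, 0, -0.06]],
])

```text
time_s: 42.0
eef_pos: [568.1, -58.7, 104.2]
eef_rot: [0.003, 0.995, -0.099, 0.003]
force: [-2.5, -1.7, 6.1]
finger_gap: 13.0
```

```bash
python3 -c "
from h import *
s=st();print(s['ft_torque'].round(2))"
```

```text
t 42.0 tcp [568.1 -58.7 104.2] yaw_y -101.4 z [ 0.005 -0.008 -1.   ] F [-2.5 -1.7  6.1] gap 13.0 q [-0.2   0.19  1.51 -0.01  1.43  1.57]
[-0.15  0.69  1.  ]
```

The selector is at its run stop (1.0 N m). Now the isolator.

>>> move_arm([
  [[0.4, 0, 0, 0, 0, 0, 0], [0.4, 0, 0, 0, 0, 0, 0], [0.4, 0, 0, 0.03, 0, 0, 0], [0.4, 0, 0, 0.06, 0, 0, 0], [0.4, 0.006, 0.042, 0.06, 0, 0, 0.1], [0.4, 0.0125, 0.083, 0.06, 0, 0, 0.185], [0.4, 0.0125, 0.083, 0.05, 0, 0, 0.185], [0.4, 0.0125, 0.083, 0.05, 0, 0, 0.185]],
])

```text
time_s: 43.0
eef_pos: [579.8, 24.2, 152.6]
eef_rot: [0.003, 1.0, -0.007, 0.002]
force: [0.1, -0.6, 0.4]
finger_gap: 50.9
```

```bash
python3 u.py pics/u8.png
```

```text
t 43.0 tcp [579.8  24.2 152.6] yaw_y -90.8 z [ 0.003 -0.007 -1.   ] F [ 0.1 -0.6  0.4] gap 50.9 q [-0.05  0.18  1.42 -0.01  1.53  1.53]
[-0.02  0.03  0.03]
```

View pics/u8.png

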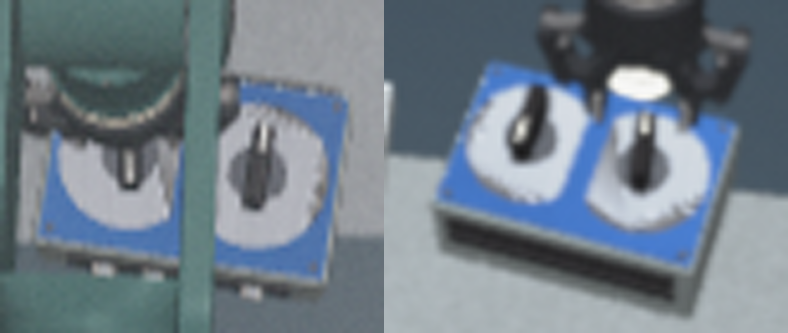

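>>> move_arm([
  [[0.4, 0, 0, -0.025, 0.007, 0.003, 0], [0.4, 0, 0, -0.052, 0.007, 0.003, 0], [0.4, 0, 0, -0.052, 0.007, 0.003, 0], [0.9, 0, 0, -0.052, 0.007, 0.003, 0], [0.9, 0, 0, -0.052, 0.007, 0.003, 0], [0.9, 0, 0, -0.052, 0.007, 0.003, 0], [0.9, 0, 0, -0.052, 0.007, 0.003, 0], [0.9, 0, 0, -0.052, 0.007, 0.003, 0]],
])

```text
time_s: 44.1
eef_pos: [581.5, 24.3, 103.8]
eef_rot: [-0.001, 1.0, -0.007, 0.003]
force: [-0.3, 3.0, 5.5]
finger_gap: 12.6
```

>>> move_arm([
  [[0.9, 0, 0, -0.002, 0, 0, 0.17], [0.9, 0, 0, -0.002, 0, 0, 0.34], [0.9, 0, 0, -0.002, 0, 0, 0.51], [0.9, 0, 0, -0.002, 0, 0, 0.68], [0.9, 0, 0, -0.002, 0, 0, 0.85], [0.9, 0, 0, -0.002, 0, 0, 1.02], [0.9, 0, 0, -0.002, 0, 0, 1.19], [0.9, 0, 0, -0.002, 0, 0, 1.34], [0.9, 0, 0, -0.002, 0, 0, 1.43], [0.9, 0, 0, -0.002, 0, 0, 1.43]],
])

```text
time_s: 45.35
eef_pos: [580.9, 25.2, 103.8]
eef_rot: [-0.003, 0.76, 0.65, 0.002]
force: [-5.5, 3.6, 8.3]
finger_gap: 12.9
```

```bash
python3 u.py pics/u9.png
```

```text
t 45.35 tcp [580.9  25.2 103.8] yaw_y -9.0 z [-0.001  0.008 -1.   ] F [-5.5  3.6  8.3] gap 12.9 q [-0.06  0.21  1.48  0.01  1.45  0.1 ]
[ 0.58  0.77 -0.51]
```

View pics/u9.png

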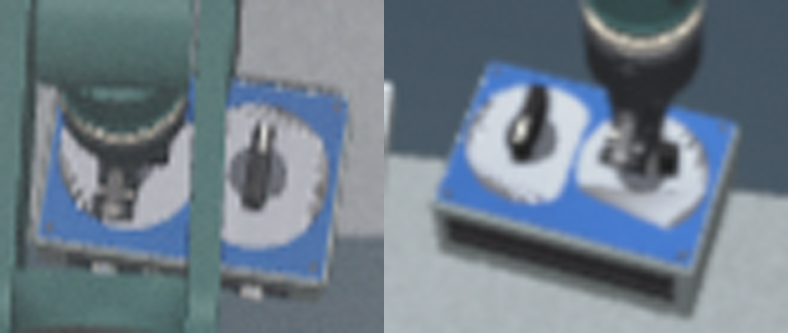

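>>> move_arm([
  [[0.9, 0, 0, -0.002, 0, 0, 0.04], [0.9, 0, 0, -0.002, 0, 0, 0.05], [0.9, 0, 0, -0.002, 0, 0, 0.05]],
])

```text
time_s: 45.82
eef_pos: [580.8, 25.3, 103.8]
eef_rot: [-0.003, 0.746, 0.666, 0.003]
force: [-3.2, 2.5, 7.4]
finger_gap: 12.3
```

```bash
python3 -c "
from h import *
s=st();print(s['ft_torque'].round(2))"
```

```text
t 45.83 tcp [580.8  25.3 103.8] yaw_y -6.4 z [-0.     0.009 -1.   ] F [-3.2  2.5  7.4] gap 12.3 q [-0.06  0.21  1.48  0.01  1.45  0.05]
[ 0.4   0.62 -1.7 ]
```

Stop reached (1.7 N m). Release, lift and clear the view for a final check.

>>> move_arm([
  [[0.4, 0, 0, 0, 0, 0, 0], [0.4, 0, 0, 0, 0, 0, 0], [0.4, 0, 0, 0.04, 0, 0, 0], [0.4, 0, 0, 0.1, 0, 0, 0], [0.4, -0.05, -0.01, 0.12, 0, 0, 0], [0.4, -0.1, -0.05, 0.12, 0, 0, 0], [0.4, -0.15, -0.1, 0.12, 0, 0, 0], [0.4, -0.19, -0.15, 0.12, 0, 0, 0], [0.4, -0.22, -0.2, 0.12, 0, 0, 0], [0.4, -0.25, -0.25, 0.12, 0, 0, 0]],
])

```text
time_s: 47.08
eef_pos: [330.7, -223.9, 223.8]
eef_rot: [-0.003, 0.745, 0.667, 0.002]
force: [1.1, -1.7, -0.1]
finger_gap: 51.3
```

```bash
python3 lk.py 30
python3 - <<'E'
from h import *
f=cv2.imread("pics/full_30.png"); g=r.grab_frame("scene")
cv2.imwrite("pics/t30b.png",cv2.resize(np.hstack([f[110:190,120:220],f[110:190,220:310],f[110:190,290:390]]),(800,221),interpolation=cv2.INTER_CUBIC))
cv2.imwrite("pics/s30.png",cv2.resize(g,(800,600)))
# pivots vs tray
S=800/290
for n,(x,y) in {"open":(178.5,153.7)}.items(): pass
E
```

```text
t 47.08 tcp [ 330.7 -223.9  223.8] yaw_y -6.4 z [ 0.     0.007 -1.   ] F [ 1.1 -1.7 -0.1] gap 51.3 q [-0.74 -0.25  1.7   0.01  1.7  -0.63]
299 [437.   5.] [16.6 17.7] 6.0 [256. 195.]
```

View pics/t30b.png

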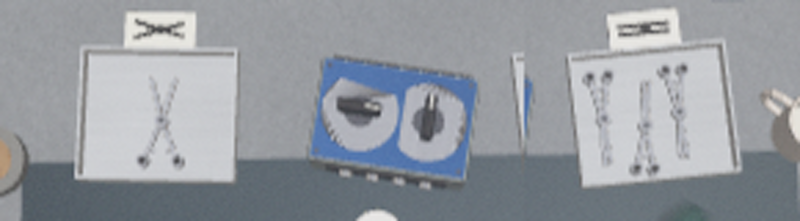

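View pics/s30.png

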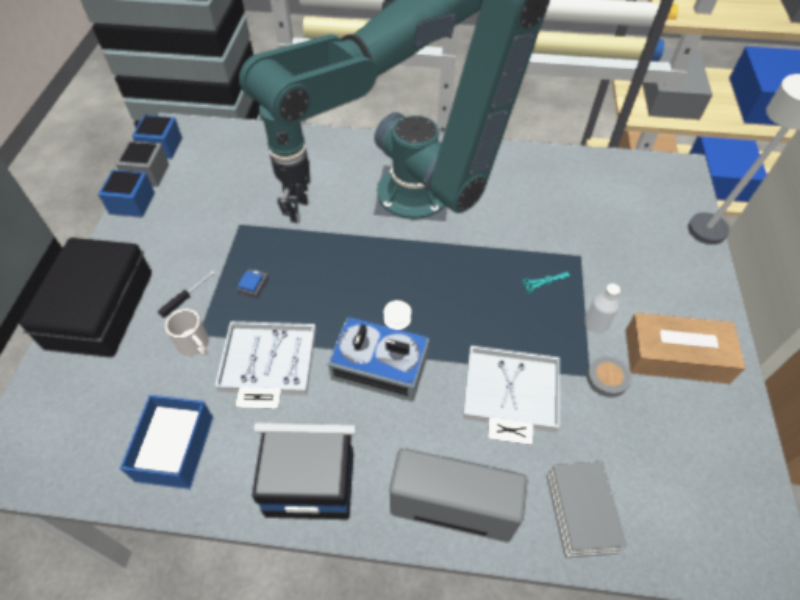

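The middle pair in the shut tray seems to have shifted (knocked) since my last look, so I'm enlarging and measuring it.

Run:
```python
from h import *
f=r.grab_frame("top"); g=r.grab_frame("scene")
def up(im,u0,u1,v0,v1,w): return cv2.resize(im[v0:v1,u0:u1],(w,int(w*(v1-v0)/(u1-u0))),interpolation=cv2.INTER_CUBIC)
a=up(f,300,375,115,185,400); b=up(g,130,210,195,265,400)
h=min(len(a),len(b)); cv2.imwrite("pics/z31.png",np.hstack([a[:h],b[:h]]))
```

```text
(no output)
```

View pics/z31.png

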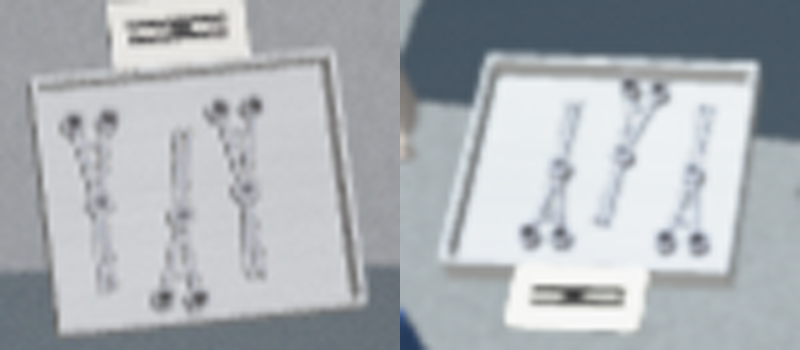

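Run:
```python
from h import *
s=400/75
def w(n,x,y,z,u0,v0,s): return bp(n,u0+(x+.5)/s-.5,v0+(y+.5)/s-.5,z)[:2]
C=np.array([w("top",x,y,28,300,115,s) for x,y in((33,80),(333,52),(365,300),(60,333))])
c=C.mean(0); yv=(C[0]-C[1]+C[3]-C[2]); yv/=np.linalg.norm(yv); xv=np.array([yv[1],-yv[0]]); print("top centre",c.round(1),"yaw",np.degrees(np.arctan2(xv[1],xv[0])).round(1))
for p in((100,203),(180,216),(243,190)):
    d=w("top",*p,18,300,115,s)-c; print("x",(d@xv).round(1),"y",(d@yv).round(1))
s=5
C=np.array([w("scene",x,y,28,130,195,s) for x,y in((760,65),(485,55),(440,265),(733,280))-np.array([400,0])])
c=C.mean(0); yv=(C[0]-C[1]+C[3]-C[2]); yv/=np.linalg.norm(yv); xv=np.array([yv[1],-yv[0]]); print("scene centre",c.round(1))
for p in((694,173),(624,157),(562,170)):
    d=w("scene",p[0]-400,p[1],18,130,195,s)-c; print("x",(d@xv).round(1),"y",(d@yv).round(1))
```

```text
top centre [ 587.4 -276.7] yaw 4.9
x 0.1 y 62.7
x -13.8 y 11.6
x -0.8 y -31.5
scene centre [ 589.  -272.1]
x -0.1 y 62.5
x -10.7 y 10.3
x 2.1 y -32.3
```

The middle pair moved about 15 mm (the knock) but still lies flat, shut and well inside the limits: x -14, y 12 mm from the tray centre. Both handles are at their stops and nothing else has moved, so I'm handing in.

Run:
```python
from h import *
st(); print(r.finish_job())
```

```text
t 47.33 tcp [ 332.2 -222.4  223.6] yaw_y -6.5 z [-0.     0.009 -1.   ] F [ 0.4 -0.2  0.1] gap 51.0 q [-0.74 -0.25  1.7   0.01  1.7  -0.62]
the job is handed in; nothing more can be done
None
```

I handed the job in at about 47 s of the 210 s allowed; no verdict was reported.

**What I did:** I turned the isolator to off, then the selector to service, and felt the stop each time. There were four steel forceps on the bench. The three shut pairs went into the jaws-together tray on the right and the one open pair into the jaws-apart tray on the left. The turquoise look-alike was not touched. I then turned the selector back to its run stop and the isolator back to its live stop.

**Last checks:**
- **Forceps:** both cameras showed all four flat with their jaws unchanged. The three shut pivots measured within about 14 mm (x) and 63 mm (y) of their tray's centre. The open pair I only checked by eye; it looked central.
- **Handles:** both bars stood as at the start, and the stops were felt at about 1.0 N m (selector) and 1.7 N m (isolator). I could not read the joint values themselves.
- **Bystanders:** they looked unmoved by eye, but I did not measure them.

**Disagreements:**
- The middle shut pair moved about 15 mm after I placed it, most likely the announced knock. It stayed well inside the limits, so I left it.
- The two cameras differed by 2 to 5 mm.
- The gripper read about 15 mm on the 18 mm pivot bosses, though every grip held.

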